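# Restock the packing bench caddy

## Robot

A 6-joint arm with a two-finger parallel gripper is mounted at the origin on the work surface. World frame = base frame: x ahead of the robot, y to its left, z up, the work surface at z = 0. Lengths are in m, angles in degrees, forces in N, time in s.
With the tool pointing down it reaches from about 0.425 to 1.125 m from the base axis. Payload 14.9 kg.
Tool frame: the origin (TCP) lies on the centre line of the jaws, within the pads' length; the fingertips stand arm.tcp_to_tips ahead of it and the grasp point (between the pads) lies 8 mm behind it (arm.tcp_to_tips is the distance from the TCP to the fingertips, in m); x points along the fingers, y is the direction in which the jaws open and shut, and the axes are right-handed (so a half turn about x gives the same grasp; the last joint's range is limited). The gripper opens to 91 mm and grips with 3 to 60 N. Pads are 32 mm wide; open, the fingers measure 118 mm over their backs; the gripper's body (76 mm by 178 mm) begins 60 mm behind the grasp point.
Start: joints at [-69.288, 21.709, 99.362, -0, 58.929, -1.908], TCP at [0.269, -0.646, 0.225] pointing down, gripper open.
Joint ranges: [-158.91, 158.91], [-42.39, 125.64], [0.06, 152.35], [-60.88, 240.88], [17.5, 164.5], [-176.32, 176.32]. Speed limits (degrees/s): [108.29, 108.29, 136.94, 180, 180, 180].

## Interface

Orientations are given as [roll, pitch, yaw] about the fixed x, y, z axes, in that order (R = Rz(yaw) Ry(pitch) Rx(roll)).
In Python, from cell import arm, camera, camera_params gives the robot as it stands. The module is installed in compiled form; this text tells all that it offers.
- The arm moves only by the tool step_arm, never from a script. Its arguments are lists of equal length, an entry for each row: "linear": the shift along the tool's x, y, z in mm, a list of three; "turn": the turn, a rotation vector about the tool's x, y, z in rad, a list of three; "fingers": the opening, from -1 (shut) to 1 (fully open), so that 0 is half open. In form: {"linear": [[tx, ty, tz], ...], "turn": [[ax, ay, az], ...], "fingers": [fingers, ...]}. A call has 1 to 12 rows; each row is the pose to reach, as a shift and turn from the pose measured when the call began, along the tool's axes at that moment; what a row does not reach only later rows make up. A row lasts 1/10 s, in which the tool goes at most 50 mm and 8.59 degrees, less where a joint would pass 70% of its speed; a pose out of reach is approached as far as the arm can. A call with a gripper value outside its range is refused whole. The fingers move at their own pace and stop on an object; "force" is the grip in N (left out, the last holds). Time passes only in rows, so rows that repeat a pose let the fingers close. It gives the time, the measured TCP pose, the force and the opening at its end, in the units of the state.
- arm.get_state(): the state, without advancing time (a new reading comes with each control period).
- camera(name): name is "scene" or "top"; returns the picture (480x640x3 uint8, red, green, blue); there is no depth.
- camera_params(name): a dict with "mtx" (3x3 intrinsics, pixels), "camera_from_world" (4x4, takes a point from world to camera coordinates). Camera axes: x right, y down, z forward; pixel columns grow to the right and rows downward; lengths in m; the calibration is good to about 2 mm. A picture is of the moment at which its call begins. camera_params takes no time and is no camera call.
- arm.job_done(): hands the job in, once; it reports no verdict.
The state is a dict: "time_s": time; "qpos": joint angles; "dq": joint speeds; "joint_torque": joint torques, N m; "position": TCP position; "eef_rot": TCP orientation; "force": force on the tool from outside, world axes, zero at the start; "moment": the same for the moment, N m; "grip_width": finger opening in m.
Only numpy, scipy, OpenCV 4.12 (cv2) and the standard library are available. Lean on these libraries where they do the work, as an engineer would, in place of code of your own. Each camera call takes 0.05 s, during which the arm holds its last target.

## Task

Restock the caddy on the packing bench: lift its top tray over to the open side until it rests there, put every label roll and staple pack lying on the bench into the compartment underneath, and then bring the tray back down so that it is fully closed over them. Also stand every marker pen from the sloping rest upright in the pen cup (before or after, either end up), and leave the tape roll and the tape dispenser where they are.

Things in the scene. Friction and masses are not known exactly. Their poses are not given: they have to be found in the camera images.
- caddy: grey open box fixed to the bench, outside 262 (its x) x 152 (its y) x 72 high, walls and floor 6 thick: compartment 250 x 140 x 66 deep. Origin: centre of its underside, z up. The tray opens towards its +y; open, it is at the same height, its near edge 124 from the compartment's middle. Steel links outside the short ends at x = +-138; open, they slope to +y, up to 95 high
- tray_arm (a joint): link angle q (rad): 0 closed, 2.094 fully open. The tray (262 x 152 x 32 deep, 0.25 kg) stays level and swings in the caddy's y-z plane on links 115.5 long: from closed it moves 115.5*(cos(0.524)-cos(0.524+q)) to caddy +y (200 in all) and 115.5*(sin(0.524+q)-sin(0.524)) up (58 at mid). Let go, it falls, damped, to the end nearer than q = 1.05 and rests there; 3 N lifts it
- tray_handle (a point): middle of the black handle bar of the tray: a level bar 106 long (caddy x) x 14 wide (caddy y) x 16 high on two posts, its middle 148 above the bench when the tray is closed or open; the tray's walls end 42 below the middle of the bar, clear all round for fingers
- roll1: white label roll standing on its flat end, diameter 50, 40 high, about 70 g; origin: centre of its underside, z up. May be absent
- roll2: label roll like roll1. May be absent
- pack1: brown cardboard staple pack with a white band, 50 (its x) x 36 (its y) x 42 high, about 110 g; origin: centre of its underside, z up. May be absent
- pack2: staple pack like pack1. May be absent
- marker1: marker pen, white barrel with black cap, a cylinder of diameter 18, 160 long, 30 g; origin: centre of the capped end, which is the lower end at the start; z runs along the pen to the other end. It leans in the rest at 40 degrees from vertical, top end away from the robot; the rest touches only its lower 90. May be absent
- marker2: marker pen like marker1. May be absent
- marker1_mid (a point): middle of marker1's length, on its axis
- marker2_mid (a point): middle of marker2's length, on its axis
- rest: fixed wooden sloping pen rest, 130 wide (its y), 85 high, with two lanes at y = +-32.5; a pen's top leans to its +x at 40 degrees from vertical. Origin: centre of its underside
- cup: dark steel round pen cup fixed to the bench, 85 high, inner diameter 62 at the mouth tapering to 48 at the floor, floor 5 thick; origin: centre of its underside, z up
- tape_roll: roll of brown packing tape lying flat, diameter 100, 48 high; to be left alone. Origin: centre of its underside
- tape_dispenser: black desk tape dispenser, 150 x 60 x 82; to be left alone. Origin: centre of its underside
Not all that is in view belongs to the job. Leave any red look-alike of the marker1 alone.

How it is judged (in metres and radians):
On the way, in this order (a step that is already met when the one before it is completed fails the run):
1. the tray is lifted over and rests fully open (value of joint tray_arm above 1.98 rad), for 0.2 s.
2. every roll and pack is in the compartment (x of roll1 in the frame of caddy between -0.128 and 0.128 m and y of roll1 in the frame of caddy between -0.073 and 0.073 m and z of roll1 in the frame of caddy between -0.005 and 0.06 m and x of roll2 in the frame of caddy between -0.128 and 0.128 m and y of roll2 in the frame of caddy between -0.073 and 0.073 m and z of roll2 in the frame of caddy between -0.005 and 0.06 m and x of pack1 in the frame of caddy between -0.128 and 0.128 m and y of pack1 in the frame of caddy between -0.073 and 0.073 m and z of pack1 in the frame of caddy between -0.005 and 0.06 m and x of pack2 in the frame of caddy between -0.128 and 0.128 m and y of pack2 in the frame of caddy between -0.073 and 0.073 m and z of pack2 in the frame of caddy between -0.005 and 0.06 m), for 0.2 s.
3. the tray is lowered shut over them (value of joint tray_arm below 0.05 rad), for 0.2 s.
At the end, for the whole second after the job is handed in: Tray closed (below 0.05 rad); all rolls and packs present in the compartment (origin inside the walls, under 60 mm up); all markers present in the cup, leaning under 0.6 rad, middle within 33 mm of its axis and 50 to 100 mm above its underside; all at rest (all of step 2 and value of joint tray_arm below 0.05 rad and horizontal distance between each of marker1_mid, marker2_mid and cup below 0.033 m and z of marker1_mid in the frame of cup between 0.05 and 0.1 m and (angle between marker1's own z axis and vertical below 0.6 rad or angle between marker1's own z axis and vertical above 2.54 rad) and z of marker2_mid in the frame of cup between 0.05 and 0.1 m and (angle between marker2's own z axis and vertical below 0.6 rad or angle between marker2's own z axis and vertical above 2.54 rad) and linear speed of each of roll1, roll2, pack1, pack2, marker1, marker2 below 0.02 m/s); the robot touches nothing.
It fails at once if the tape roll or tape dispenser is displaced by more than 3 cm (distance of any of tape_roll, tape_dispenser from where it was at the start of the episode above 0.03 m).
Of roll1, roll2, pack1, pack2 only 3 to 4 are there at a start; the rules pass over those that are not, and their reading is None.
Of marker1, marker2 only 1 to 2 are there at a start; the rules pass over those that are not, and their reading is None.
At some moment in a run one of roll1, roll2, pack1, pack2 may be knocked a few centimetres aside while the robot is not near it.
It also fails if it takes over 210 s, if anything falls off the work surface, if the arm or the gripper's body presses on something with over 40 N, if the wrist force passes 120 N, or if a joint passes its speed limit or range.

## Working session

There is one attempt and no reset: what is moved stays moved. The work goes in short steps, Python scripts to look and compute and a tool call to move; the robot and the scene stay as the last step left them, time stands still between calls to the robot, and variables do not carry over. Pictures are saved under pics/ and viewed, and the job is handed in when it is done.

Besides the shell and the picture viewer there is one more tool, called after ">>>" as name(argument=value, ...) on one line, values as JSON. step_arm: Moves the arm, as the interface text tells. Its arguments: {"type":"object","properties":{"linear":{"type":"array","items":{"type":"array","items":{"type":"number"}}},"turn":{"type":"array","items":{"type":"array","items":{"type":"number"}}},"fingers":{"type":"array","items":{"type":"number"}},"force":{"type":"number"}},"required":["linear","turn","fingers"]}

```bash
mkdir -p pics
python3 - <<'E'
from cell import arm,camera,camera_params
import cv2,numpy as np
np.set_printoptions(precision=4,suppress=True)
for n in("scene","top"):
    im=camera(n); cv2.imwrite(f"pics/{n}0.png",im[:,:,::-1])
    p=camera_params(n); print(n,p["mtx"],p["camera_from_world"])
print(arm.get_state(), arm.tcp_to_tips)
E
```

```text
scene [[449.9547   0.     329.3776]
 [  0.     449.9547 237.6515]
 [  0.       0.       1.    ]] [[ 0.2798  0.9598  0.0211 -0.048 ]
 [ 0.6057 -0.1595 -0.7796 -0.2566]
 [-0.7449  0.2309 -0.626   1.4818]
 [ 0.      0.      0.      1.    ]]
top [[470.6165   0.     313.1465]
 [  0.     470.6165 245.2183]
 [  0.       0.       1.    ]] [[-0.015  -0.9999 -0.0045 -0.0677]
 [-0.9917  0.0155 -0.1277  0.5348]
 [ 0.1278  0.0025 -0.9918  0.9978]
 [ 0.      0.      0.      1.    ]]
{'time_s': 0.1, 'qpos': array([-69.2893,  21.736 ,  99.3915,  -0.0014,  58.9297,  -1.9073]), 'dq': array([ 0.0309, -0.1259, -0.0344, -0.0681, -0.0627,  0.1861]), 'joint_torque': array([ -0.0006, -76.5034, -43.5292,   0.0651,   0.0398,  -0.    ]), 'position': array([ 0.2691, -0.6458,  0.2244]), 'eef_rot': array([-90.6908,  89.9428, 111.9279]), 'force': array([-0.172 , -0.0962, -0.1779]), 'moment': array([-0.0449,  0.0056,  0.0339]), 'grip_width': 0.09111762581306077} 0.011
```

View pics/scene0.png

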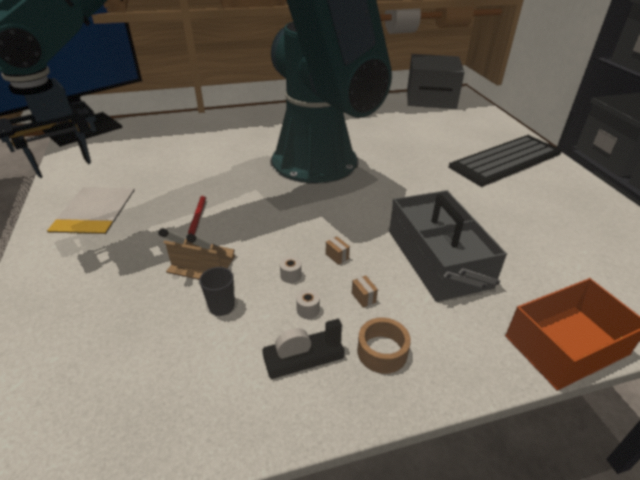

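View pics/top0.png

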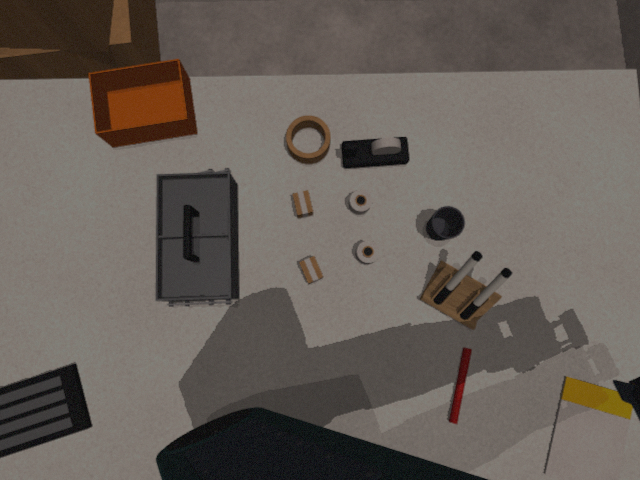

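Run:
```python
import cv2
a=cv2.imread("pics/scene0.png")[180:310,370:520]; b=cv2.imread("pics/top0.png")
cv2.imwrite("pics/c1.png",cv2.resize(a,None,fx=5,fy=4.6,interpolation=cv2.INTER_CUBIC))
cv2.imwrite("pics/c2.png",cv2.resize(b[155:315,140:340],None,fx=4,fy=3.7,interpolation=cv2.INTER_CUBIC))
cv2.imwrite("pics/c3.png",cv2.resize(b[180:340,320:520],None,fx=4,fy=3.7,interpolation=cv2.INTER_CUBIC))
```

```text
(no output)
```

View pics/c1.png

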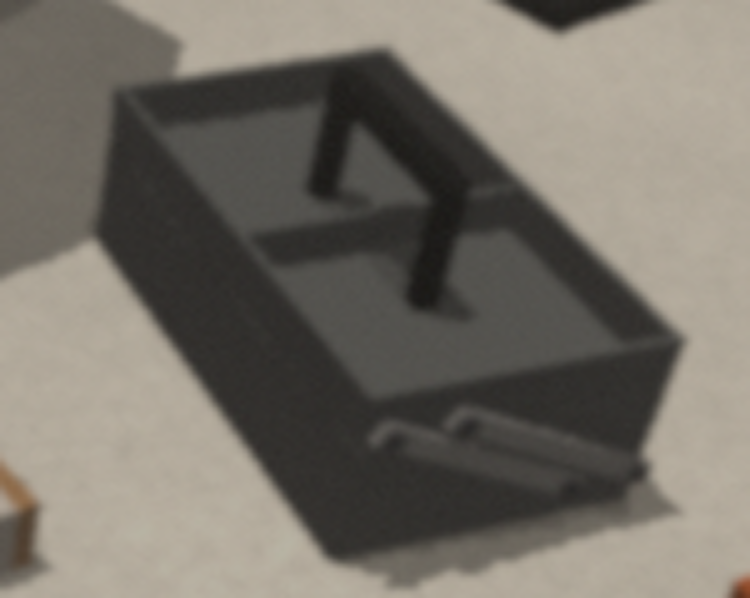

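View pics/c2.png

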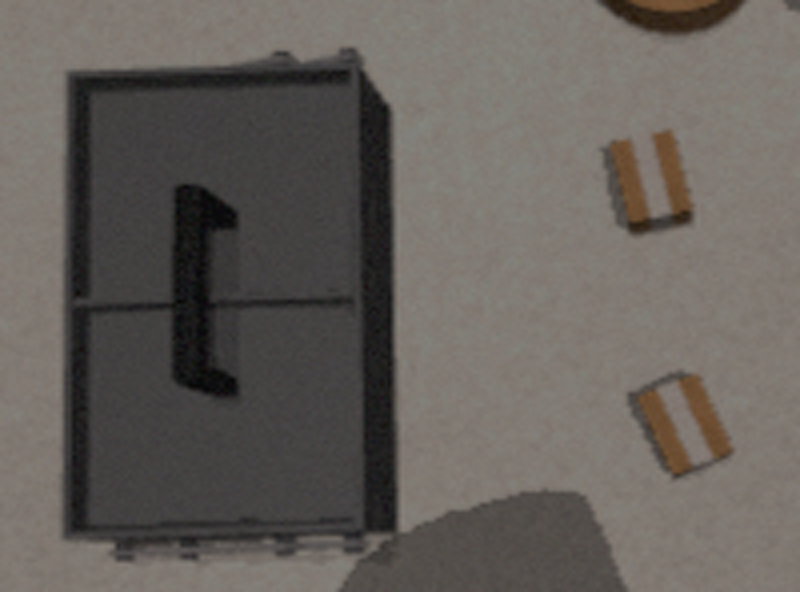

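View pics/c3.png

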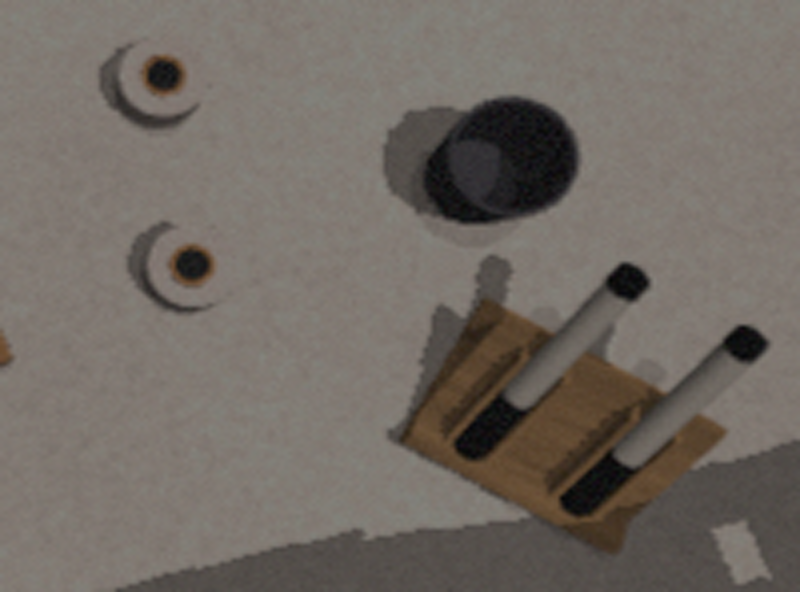

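```bash
cat > h.py <<'E'
from cell import arm,camera,camera_params
import cv2,numpy as np
from scipy.spatial.transform import Rotation as R
np.set_printoptions(precision=4,suppress=True)
P={n:camera_params(n) for n in("scene","top")}
def ray(n,uv):
    T=P[n]["camera_from_world"];K=P[n]["mtx"]
    d=T[:3,:3].T@np.linalg.solve(K,[uv[0],uv[1],1.]);c=-T[:3,:3].T@T[:3,3]
    return c,d/np.linalg.norm(d)
def onz(n,uv,z):
    c,d=ray(n,uv);return c+d*(z-c[2])/d[2]
def proj(n,p):
    T=P[n]["camera_from_world"];q=T[:3,:3]@np.asarray(p,float)+T[:3,3];q=P[n]["mtx"]@q;return q[:2]/q[2]
def tri(u1,u2):
    c1,d1=ray("scene",u1);c2,d2=ray("top",u2)
    A=np.stack([d1,-d2],1);s=np.linalg.lstsq(A,c2-c1,rcond=None)[0]
    a=c1+s[0]*d1;b=c2+s[1]*d2;return (a+b)/2,np.linalg.norm(a-b)
def Rt(): 
    s=arm.get_state();e=s["eef_rot"];return s,R.from_euler("xyz",e,degrees=True).as_matrix()
def goal(pos,Rg):
    """tool-frame shift (mm) and rotvec (rad) from now to world goal"""
    s,M=Rt();return (M.T@(np.array(pos)-s["position"])*1000).round(1),R.from_matrix(M.T@Rg).as_rotvec().round(4)
def down(yaw):
    """tool x down, tool y (jaw axis) along world heading yaw deg"""
    a=np.radians(yaw);y=np.array([np.cos(a),np.sin(a),0]);x=np.array([0,0,-1.]);return np.stack([x,y,np.cross(x,y)],1)
E
python3 - <<'E'
from h import *
t=cv2.imread("pics/top0.png");s=cv2.imread("pics/scene0.png")
M=Rt()[1];print("tool axes\n",M)
for n,im in(("top",t),("scene",s)):
    h=cv2.cvtColor(im,cv2.COLOR_BGR2HSV)
    m=cv2.inRange(h,(5,90,60),(20,255,255))
    for c in cv2.findContours(m,cv2.RETR_EXTERNAL,cv2.CHAIN_APPROX_NONE)[0]:
        if cv2.contourArea(c)>15: print(n,"brown",cv2.minAreaRect(c),cv2.contourArea(c))
# rim corners
for q in [(157.5,175.5),(230,175),(157,299.5),(230,299)]: print("rim",onz("top",q,.106))
for q in [(188,206),(188,259),(187.5,232)]: print("bar",onz("top",q,.156))
for q in [(360.8,200.3),(368.3,251.6)]: print("rollcore",onz("top",q,.04))
for c in [(441,223)]: pass
for q in [(465.5,206.5,),]: pass
E
```

```text
tool axes
 [[-0.0004  0.3846 -0.9231]
 [ 0.0009 -0.9231 -0.3846]
 [-1.     -0.001  -0.    ]]
top brown ((460.10772705078125, 296.5615539550781), (69.70751190185547, 44.52846908569336), 29.744882583618164) 1866.0
top brown ((305.4475402832031, 271.5229797363281), (22.846670150756836, 5.210644721984863), 66.37062072753906) 97.0
top brown ((315.8276062011719, 266.9310302734375), (22.847322463989258, 4.727032661437988), 66.80140686035156) 86.5
top brown ((367.5, 251.0), (10.0, 11.0), 90.0) 81.0
top brown ((360.5, 200.0), (10.0, 9.0), 90.0) 74.5
top brown ((296.86468505859375, 203.64117431640625), (22.018444061279297, 5.097866058349609), 77.47119140625) 88.0
top brown ((307.7059020996094, 201.32354736328125), (21.828205108642578, 4.6081767082214355), 75.96376037597656) 78.0
top brown ((307.5, 137.0), (42.0, 43.0), 90.0) 1440.0
top brown ((141.44021606445312, 102.63131713867188), (78.38150787353516, 101.77857971191406), 80.78897094726562) 7290.5
top brown ((29.5, 52.0), (10.0, 59.0), 90.0) 327.5
top brown ((119.5, 22.0), (44.0, 23.0), 90.0) 786.5
scene brown ((384.0, 345.0), (54.0, 50.0), 
[... 612 characters left out ...]
.2500305175781, 242.2500457763672), (16.26345443725586, 2.8284268379211426), 45.0) 20.5
scene brown ((79.50831604003906, 225.74221801757812), (64.70826721191406, 13.315652847290039), 1.847610354423523) 708.0
scene brown ((30.042133331298828, 130.6825714111328), (1.9487825632095337, 28.856971740722656), 77.00537872314453) 19.0
scene brown ((449.5, 41.5), (83.0, 145.0), 90.0) 8243.5
scene brown ((192.0, 55.5), (111.0, 198.0), 90.0) 12826.5
rim [0.6758 0.2457 0.106 ]
rim [0.6744 0.0947 0.106 ]
rim [0.4193 0.2397 0.106 ]
rim [0.4181 0.0927 0.106 ]
bar [0.5991 0.1672 0.156 ]
bar [0.495  0.1653 0.156 ]
bar [0.5477 0.1672 0.156 ]
rollcore [ 0.6312 -0.1825  0.04  ]
rollcore [ 0.5171 -0.1957  0.04  ]
```

Run:
```python
from h import *
a=cv2.imread("pics/scene0.png")[190:320,140:250]
cv2.imwrite("pics/c4.png",cv2.resize(a,None,fx=5,fy=4.6,interpolation=cv2.INTER_CUBIC))
a=cv2.imread("pics/top0.png")[240:340,410:530]
cv2.imwrite("pics/c5.png",cv2.convertScaleAbs(cv2.resize(a,None,fx=6,fy=6,interpolation=cv2.INTER_CUBIC),alpha=1.6))
```

```text
(no output)
```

View pics/c4.png

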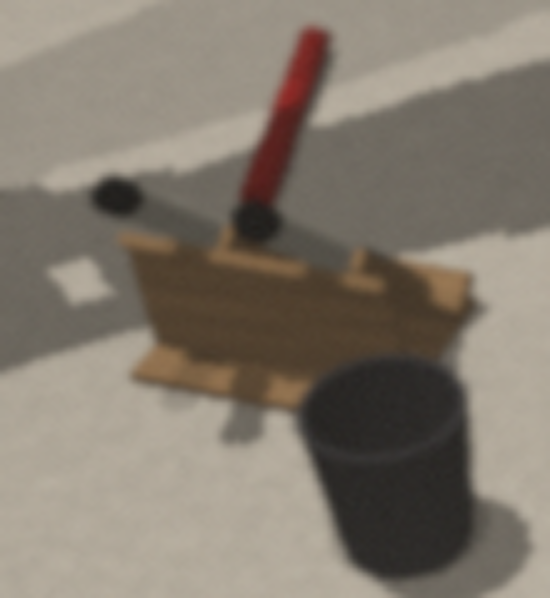

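View pics/c5.png

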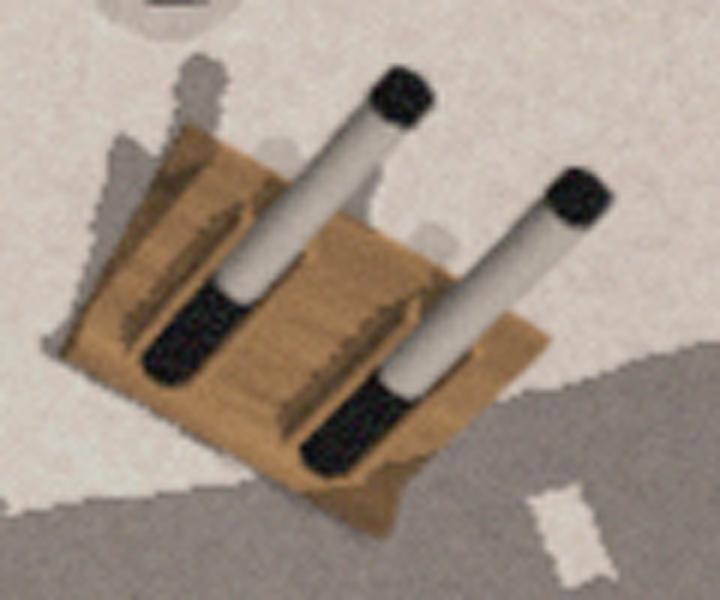

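Run:
```python
from h import *
for nm,s,t,l in(("A",(191.4,238.3),(477,256.2),(437.7,300.8)),("B",(163.4,232.6),(506.7,272.7),(464.2,316.2))):
    p,e=tri(s,t); lo=onz("top",l,p[2]-.1226); d=p-lo
    print(nm,p,"gap",e,"low",lo,"len",np.linalg.norm(d),"heading",np.degrees(np.arctan2(d[1],d[0])),"lean",np.degrees(np.arccos(d[2]/np.linalg.norm(d))))
p,e=tri((216.8,278.5),(448.3,222.4));print("cup",p,e,onz("top",(448.3,222.4),.085),onz("scene",(216.8,278.5),.085))
# rolls and packs in scene check
for n,q in(("r1",(.6312,-.1825,.04)),("r2",(.5171,-.1957,.04))): print(n,proj("scene",q))
for a,b in(((296.86,203.64),(307.7,201.32)),((305.45,271.5),(315.83,266.9))):
    c=(np.array(a)+b)/2; w=onz("top",c,.042); 
    print("pack",w,proj("scene",w))
for c,ang in(((302.3,202.5),76.7),((310.6,269.2),66.6)):
    v=np.array([np.cos(np.radians(ang)),np.sin(np.radians(ang))])*12; d=onz("top",c-v,.042)-onz("top",c+v,.042)
    print("long axis heading",np.degrees(np.arctan2(d[1],d[0])))
```

```text
A [ 0.4941 -0.3975  0.1345] gap 0.0017151700458938335 low [ 0.4088 -0.3485  0.0119] len 0.15717304048846506 heading -29.869377615117607 lean 38.73649526627877
B [ 0.4607 -0.4531  0.1353] gap 0.0019696632235204595 low [ 0.3744 -0.4047  0.0127] len 0.15753707348671614 heading -29.328431685161057 lean 38.90124408583964
cup [ 0.5717 -0.3598  0.0814] 0.0019792143473484733 [ 0.5709 -0.3597  0.085 ] [ 0.5761 -0.3587  0.085 ]
r1 [307.587  296.5305]
r2 [289.776  262.4579]
pack [ 0.628  -0.0534  0.042 ] [365.0274 283.5438]
pack [ 0.4805 -0.0697  0.042 ] [337.8622 242.9754]
long axis heading 12.34231298064181
long axis heading 22.53371419088351
```

```bash
cat >> h.py <<'E'
H0=-30.5
def pend(tilt,head=H0,jaw=-120.5):
    """tool with x = -pen axis, pen axis leaning tilt deg towards heading head; jaw axis at heading jaw"""
    t,h,j=np.radians([tilt,head,jaw]);a=np.array([np.sin(t)*np.cos(h),np.sin(t)*np.sin(h),np.cos(t)])
    y=np.array([np.cos(j),np.sin(j),0]);return np.stack([-a,y,np.cross(-a,y)],1),a
E
python3 - <<'E'
from h import *
Rg,a=pend(40); pt=np.array([.4941,-.3975,.1345])
print(goal(pt+.1*a,Rg),goal(pt+.05*a,Rg))
E
```

```text
(array([  13.3,  -91.3, -341.8]), array([ 0.8883, -0.6462, -0.3223])) (array([  51.7, -116.9, -322.5]), array([ 0.8883, -0.6462, -0.3223]))
```

>>> step_arm(linear=[[1,-9,-34],[3,-18,-68],[4,-27,-103],[5,-37,-137],[7,-46,-171],[8,-55,-205],[9,-64,-239],[11,-73,-273],[12,-82,-308],[13,-91,-342],[13,-91,-342],[13,-91,-342]], turn=[[0.089,-0.065,-0.032],[0.178,-0.129,-0.064],[0.266,-0.194,-0.097],[0.355,-0.258,-0.129],[0.444,-0.323,-0.161],[0.533,-0.388,-0.193],[0.622,-0.452,-0.226],[0.711,-0.517,-0.258],[0.799,-0.582,-0.29],[0.888,-0.646,-0.322],[0.888,-0.646,-0.322],[0.888,-0.646,-0.322]], fingers=[0.1,0.1,0.1,0.1,0.1,0.1,0.1,0.1,0.1,0.1,0.1,0.1], force=15)

```text
time_s: 1.3
position: [0.5499, -0.43, 0.2104]
eef_rot: [-0.0, 50.0, 149.6]
force: [-0.6, -0.9, 0.3]
grip_width: 0.05
```

Run:
```python
from h import *
Rg,a=pend(40); pt=np.array([.4941,-.3975,.1345])
s=arm.get_state();print(s["position"],s["qpos"],s["grip_width"])
print(goal(pt+.03*a,Rg),goal(pt-.05*a,Rg))
cv2.imwrite("pics/s1.png",camera("scene")[150:330,80:320,::-1].repeat(3,0).repeat(3,1)); cv2.imwrite("pics/t1.png",camera("top")[180:360,400:600,::-1].repeat(3,0).repeat(3,1))
```

```text
[ 0.5499 -0.43    0.2104] [-38.1077  40.1983  79.0274  -5.037  100.5051  83.1306] 0.05002714624992805
(array([69.7,  0.3,  0.6]), array([ 0.0019,  0.0005, -0.0012])) (array([149.7,   0.2,   0.6]), array([ 0.0019,  0.0005, -0.0012]))
```

View pics/s1.png

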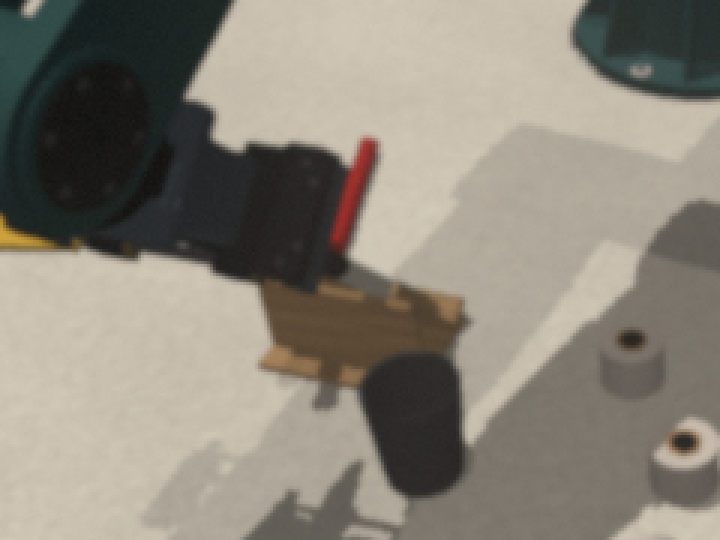

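View pics/t1.png

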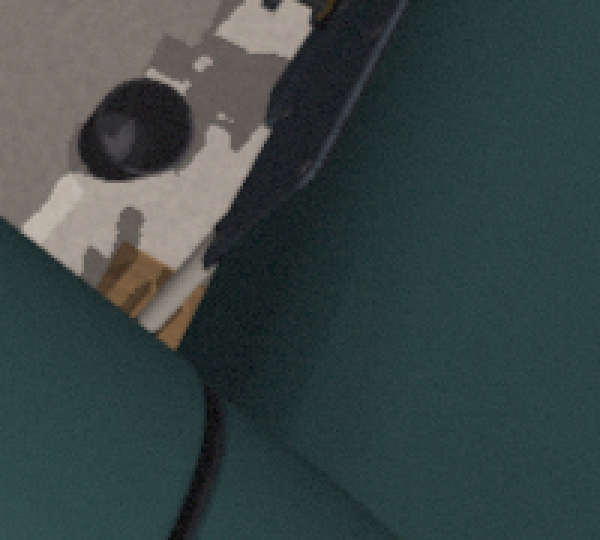

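>>> step_arm(linear=[[20,0,0],[40,0,0],[60,0,0],[75,0,0.5],[90,0,0.5],[105,0,0.5],[120,0,0.5],[130,0,0.5],[140,0,0.5],[149,0,0.5],[149,0,0.5],[149,0,0.5]], turn=[[0,0,0],[0,0,0],[0,0,0],[0,0,0],[0,0,0],[0,0,0],[0,0,0],[0,0,0],[0,0,0],[0,0,0],[0,0,0],[0,0,0]], fingers=[0.1,0.1,0.1,0.1,0.1,0.1,0.1,0.1,0.1,0.1,0.1,0.1])

```text
time_s: 2.6
position: [0.4664, -0.3821, 0.0977]
eef_rot: [-0.0, 50.0, 149.5]
force: [-1.1, 0.1, -0.7]
grip_width: 0.05
```

>>> step_arm(linear=[[0,0,0],[0,0,0],[0,0,0],[0,0,0],[0,0,0],[0,0,0]], turn=[[0,0,0],[0,0,0],[0,0,0],[0,0,0],[0,0,0],[0,0,0]], fingers=[-0.8,-0.8,-0.8,-0.8,-0.8,-0.8], force=15)

```text
time_s: 3.2
position: [0.4668, -0.3815, 0.0977]
eef_rot: [-0.1, 50.0, 149.4]
force: [3.4, 4.8, 0.3]
grip_width: 0.0182
```

>>> step_arm(linear=[[-8,0,0],[-20,0,0],[-35,0,0],[-50,0,0],[-65,0,0],[-80,0,0],[-95,0,0],[-110,0,0],[-120,0,0],[-120,0,0]], turn=[[0,0,0],[0,0,0],[0,0,0],[0,0,0],[0,0,0],[0,0,0],[0,0,0],[0,0,0],[0,0,0],[0,0,0]], fingers=[-0.8,-0.8,-0.8,-0.8,-0.8,-0.8,-0.8,-0.8,-0.8,-0.8])

```text
time_s: 4.2
position: [0.5341, -0.4215, 0.1909]
eef_rot: [-0.1, 50.2, 149.4]
force: [-0.6, 0.6, -0.3]
grip_width: 0.0175
```

Run:
```python
from h import *
cup=np.array([.5715,-.3595,0]);u=np.array([np.cos(np.radians(H0)),np.sin(np.radians(H0)),0])
Rg,a=pend(7)
s=arm.get_state();print(s["position"],s["grip_width"],s["force"])
# TCP at s = 110 along pen from cap end (gripped 50 from top)
for z in (.14,.10,.03,.009):
    k=(z-.009)/a[2]
    print(z,goal(cup+.009*u+[0,0,.009]+k*a+.110*a,Rg), cup+.009*u+[0,0,.009]+(k+.110)*a)
```

```text
[ 0.5341 -0.4215  0.1909] 0.017513544426252317 [-0.59    0.597  -0.3395]
0.14 (array([-69.8, -72.4,   7.2]), array([0.0005, 0.5731, 0.0009])) [ 0.6047 -0.379   0.2492]
0.1 (array([-35.9, -72.4, -14.7]), array([0.0005, 0.5731, 0.0009])) [ 0.6004 -0.3765  0.2092]
0.03 (array([ 23.3, -72.3, -52.9]), array([0.0005, 0.5731, 0.0009])) [ 0.593  -0.3722  0.1392]
0.009 (array([ 41.1, -72.3, -64.4]), array([0.0005, 0.5731, 0.0009])) [ 0.5908 -0.3709  0.1182]
```

>>> step_arm(linear=[[-20,-5,0],[-35,-15,1],[-47,-27,2],[-58,-39,4],[-64,-51,5],[-68,-62,6],[-70,-72,7],[-70,-72,7],[-70,-72,7],[-70,-72,7]], turn=[[0,0.05,0],[0,0.13,0],[0,0.23,0],[0,0.33,0],[0,0.43,0],[0,0.52,0],[0,0.573,0],[0,0.573,0],[0,0.573,0],[0,0.573,0]], fingers=[-0.8,-0.8,-0.8,-0.8,-0.8,-0.8,-0.8,-0.8,-0.8,-0.8])

```text
time_s: 5.2
position: [0.6047, -0.38, 0.2492]
eef_rot: [-0.4, 82.9, 149.1]
force: [1.1, 0.2, 0.4]
grip_width: 0.0176
```

Run:
```python
from h import *
s=arm.get_state();print(s["position"],s["eef_rot"],s["grip_width"],s["force"])
cv2.imwrite("pics/s2.png",camera("scene")[150:330,80:320,::-1].repeat(3,0).repeat(3,1)); cv2.imwrite("pics/t2.png",camera("top")[180:360,400:600,::-1].repeat(3,0).repeat(3,1))
p=s["position"];a=-Rt()[1][:,0];lo=p-.11*a;print("bottom est",lo,proj("scene",lo),proj("top",lo),"pen at tips",proj("scene",p-.02*a))
```

```text
[ 0.6047 -0.38    0.2492] [ -0.4452  82.9433 149.0521] 0.017562642402587585 [1.1368 0.1851 0.3625]
bottom est [ 0.5931 -0.373   0.14  ] [206.1948 265.1574] [462.1831 206.3972] pen at tips [195.7967 232.0325]
```

View pics/s2.png

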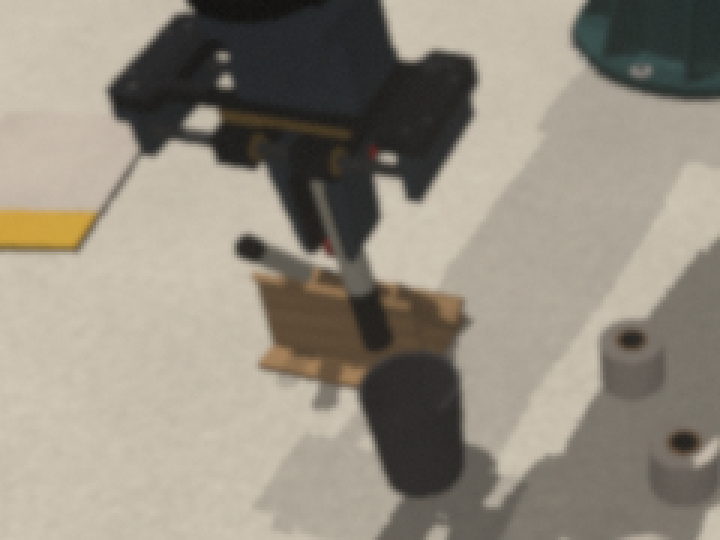

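View pics/t2.png

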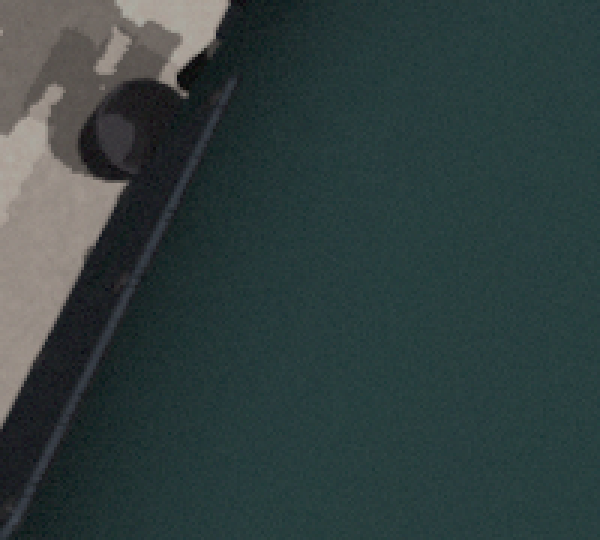

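>>> step_arm(linear=[[15,0,0],[30,0,0],[45,0,0],[57,0,0],[69,0,0],[81,0,0],[93,0,0],[103,0,0],[112,0,0],[119,0,0],[125,0,0],[127,0,0]], turn=[[0,0,0],[0,0,0],[0,0,0],[0,0,0],[0,0,0],[0,0,0],[0,0,0],[0,0,0],[0,0,0],[0,0,0],[0,0,0],[0,0,0]], fingers=[-0.8,-0.8,-0.8,-0.8,-0.8,-0.8,-0.8,-0.8,-0.8,-0.8,-0.8,-0.8])

```text
time_s: 6.5
position: [0.5911, -0.3718, 0.1221]
eef_rot: [-0.5, 82.9, 149.0]
force: [0.1, -0.6, -0.0]
grip_width: 0.0177
```

Run:
```python
from h import *
s=arm.get_state();print(s["position"],s["eef_rot"],s["grip_width"],s["force"])
cv2.imwrite("pics/s3.png",camera("scene")[150:330,80:320,::-1].repeat(3,0).repeat(3,1))
```

```text
[ 0.5911 -0.3718  0.1221] [ -0.4666  82.9051 149.0245] 0.01768755764377239 [ 0.1333 -0.6342 -0.0295]
```

View pics/s3.png

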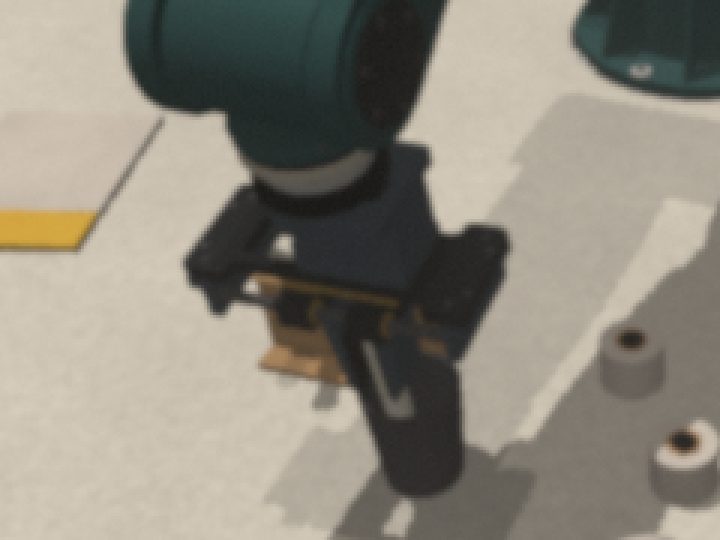

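>>> step_arm(linear=[[3,0,0],[4,0,0],[4,0,0],[4,0,0],[4,0,0],[4,0,0],[-15,0,0],[-40,0,0],[-70,0,0],[-100,0,0],[-130,0,0],[-150,0,0]], turn=[[0,0,0],[0,0,0],[0,0,0],[0,0,0],[0,0,0],[0,0,0],[0,0,0],[0,0,0],[0,0,0],[0,0,0],[0,0,0],[0,0,0]], fingers=[-0.8,-0.8,0,0,0,0,0,0,0,0,0,0])

```text
time_s: 7.75
position: [0.6078, -0.3819, 0.2753]
eef_rot: [-0.4, 83.1, 149.1]
force: [0.1, 0.6, -0.7]
grip_width: 0.0457
```

Run:
```python
from h import *
s=arm.get_state();print(s["position"],s["eef_rot"],s["grip_width"],s["force"])
cv2.imwrite("pics/s4.png",camera("scene")[150:330,80:320,::-1].repeat(3,0).repeat(3,1))
Rg,a=pend(40); pt=np.array([.4607,-.4531,.1353])
print(goal(pt+.1*a,Rg),pt+.1*a)
```

```text
[ 0.6078 -0.3819  0.2753] [ -0.3763  83.0966 149.1145] 0.04567466171839745 [ 0.1227  0.6468 -0.7226]
(array([ 69. , 136. ,  19.7]), array([ 0.0001, -0.5811,  0.0007])) [ 0.5161 -0.4857  0.2119]
```

View pics/s4.png

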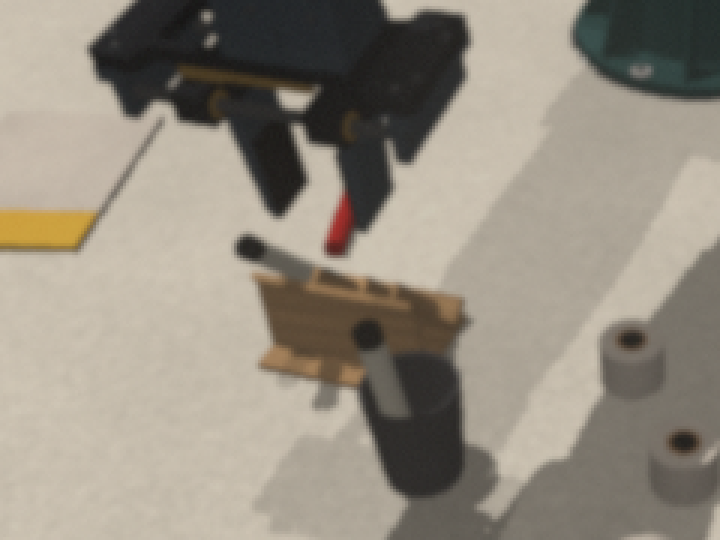

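>>> step_arm(linear=[[-5,15,2],[0,35,4],[10,55,7],[22,75,10],[34,95,13],[46,112,16],[58,126,18],[66,133,19],[69,135,20],[69,135,20],[69,135,20]], turn=[[0,-0.05,0],[0,-0.12,0],[0,-0.2,0],[0,-0.28,0],[0,-0.36,0],[0,-0.44,0],[0,-0.52,0],[0,-0.58,0],[0,-0.581,0],[0,-0.581,0],[0,-0.581,0]], fingers=[0.1,0.1,0.1,0.1,0.1,0.1,0.1,0.1,0.1,0.1,0.1])

```text
time_s: 8.9
position: [0.5168, -0.4846, 0.2132]
eef_rot: [-0.0, 50.2, 149.5]
force: [0.8, 1.3, 0.6]
grip_width: 0.0505
```

Run:
```python
from h import *
s=arm.get_state();print(s["position"],s["eef_rot"],s["grip_width"],s["force"])
Rg,a=pend(40); pt=np.array([.4607,-.4531,.1353])+.001*np.array([.507,.862,0])
print(goal(pt-.05*a,Rg))
```

```text
[ 0.5168 -0.4846  0.2132] [ -0.0364  50.1632 149.4699] 0.05046156120274826 [0.8143 1.3412 0.571 ]
(array([151. ,   0.3,  -0.4]), array([ 0.0002, -0.0028,  0.0003]))
```

>>> step_arm(linear=[[20,0,0],[40,0,0],[60,0,0],[75,0,0],[90,0,0],[105,0,0],[120,0,0],[130,0,0],[140,0,0],[150,0,0],[150,0,0],[150,0,0]], turn=[[0,0,0],[0,0,0],[0,0,0],[0,0,0],[0,0,0],[0,0,0],[0,0,0],[0,0,0],[0,0,0],[0,0,0],[0,0,0],[0,0,0]], fingers=[0.1,0.1,0.1,0.1,0.1,0.1,0.1,0.1,0.1,0.1,0.1,0.1])

```text
time_s: 10.1
position: [0.4341, -0.4359, 0.0981]
eef_rot: [-0.0, 50.2, 149.5]
force: [-0.2, -0.6, 0.3]
grip_width: 0.0502
```

>>> step_arm(linear=[[0,0,0],[0,0,0],[0,0,0],[0,0,0],[0,0,0],[0,0,0]], turn=[[0,0,0],[0,0,0],[0,0,0],[0,0,0],[0,0,0],[0,0,0]], fingers=[-0.8,-0.8,-0.8,-0.8,-0.8,-0.8])

```text
time_s: 10.7
position: [0.4342, -0.436, 0.0982]
eef_rot: [-0.0, 50.2, 149.5]
force: [0.7, -1.3, 0.8]
grip_width: 0.018
```

>>> step_arm(linear=[[-8,0,0],[-20,0,0],[-35,0,0],[-50,0,0],[-65,0,0],[-80,0,0],[-95,0,0],[-110,0,0],[-120,0,0],[-120,0,0]], turn=[[0,0,0],[0,0,0],[0,0,0],[0,0,0],[0,0,0],[0,0,0],[0,0,0],[0,0,0],[0,0,0],[0,0,0]], fingers=[-0.8,-0.8,-0.8,-0.8,-0.8,-0.8,-0.8,-0.8,-0.8,-0.8])

```text
time_s: 11.7
position: [0.5014, -0.4757, 0.1915]
eef_rot: [0.0, 50.3, 149.5]
force: [-0.8, -0.3, -0.4]
grip_width: 0.0176
```

Run:
```python
from h import *
cv2.imwrite("pics/s5.png",camera("scene")[150:330,80:320,::-1].repeat(3,0).repeat(3,1))
t=camera("top")
cv2.imwrite("pics/t5.png",t[180:300,400:540,::-1].repeat(5,0).repeat(5,1))
cup=np.array([.5715,-.3595,0]);u=np.array([np.cos(np.radians(H0)),np.sin(np.radians(H0)),0])
Rg,a=pend(-6)
s=arm.get_state();print(s["position"],s["grip_width"],s["force"])
for z in (.14,.009):
    k=(z-.009)/a[2]
    print(z,goal(cup-.010*u+[0,0,.009]+k*a+.110*a,Rg), cup-.010*u+[0,0,.009]+(k+.110)*a)
```

```text
[ 0.5002 -0.4748  0.19  ] 0.018086680757953076 [ 1.1611  0.6251 -0.7272]
0.14 (array([ -24.8, -135.6,   62.9]), array([0.0001, 0.8003, 0.0004])) [ 0.5411 -0.3416  0.2494]
0.009 (array([  66.9, -135.5,  -31.6]), array([0.0001, 0.8003, 0.0004])) [ 0.553  -0.3486  0.1184]
```

View pics/s5.png

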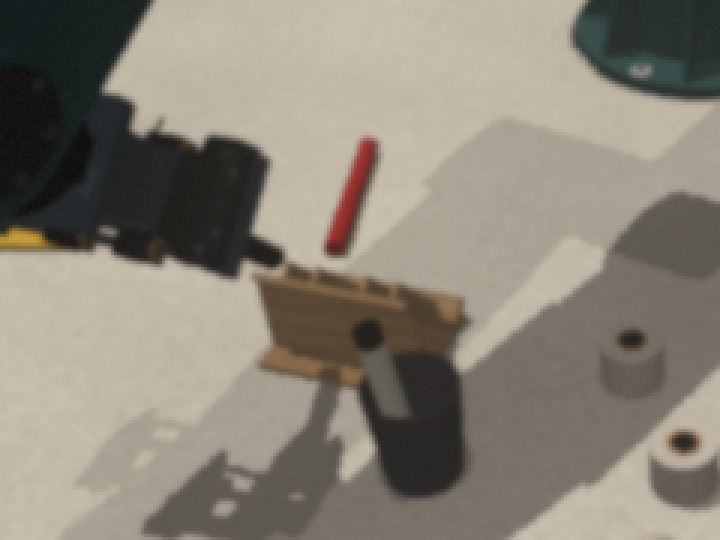

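View pics/t5.png

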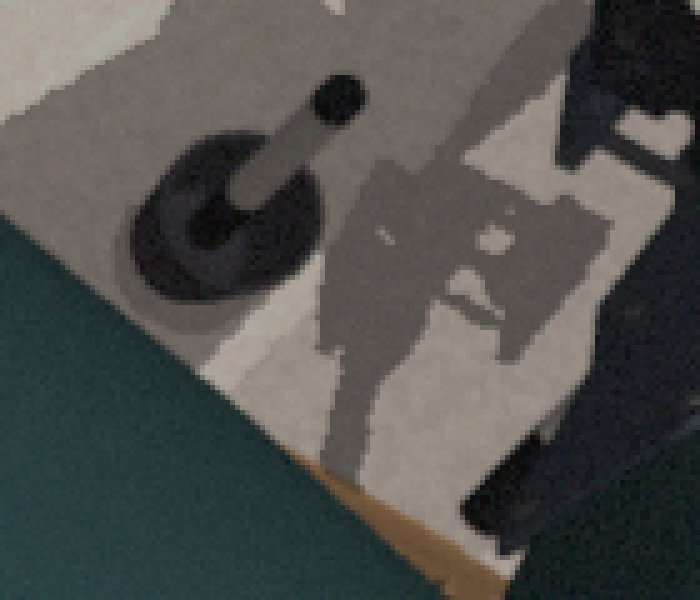

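Run:
```python
from h import *
cup=np.array([.5715,-.3595,0]);h=np.radians(H0);u=np.array([np.cos(h),np.sin(h),0]);v=np.array([-np.sin(h),np.cos(h),0])
p,e=tri((203,261),(468,200));print(p,e)
b=onz("top",(441.5,226.5),.008)
for q in(p,b): print(q,"u",(q-cup)@u,"v",(q-cup)@v)
```

```text
[ 0.6017 -0.3777  0.1594] 0.0020753400649632624
[ 0.6017 -0.3777  0.1594] u 0.035264408483123816 v -0.0003692181619851338
[ 0.5752 -0.3662  0.008 ] u 0.006567602804247006 v -0.003908174450413599
```

Run:
```python
from h import *
cup=np.array([.5715,-.3595,0]);h=np.radians(H0);u=np.array([np.cos(h),np.sin(h),0]);v=np.array([-np.sin(h),np.cos(h),0])
Rg,a=pend(-5)
for z in (.15,.009):
    k=(z-.009)/a[2]
    print(z,goal(cup-.010*u+.006*v+[0,0,.009]+k*a+.110*a,Rg))
```

```text
0.15 (array([ -34.8, -141.6,   66.9]), array([0.0001, 0.7828, 0.0004]))
0.009 (array([  65.5, -141.5,  -33. ]), array([0.0001, 0.7828, 0.0004]))
```

>>> step_arm(linear=[[-12,0,6],[-24,0,15],[-34,-5,26],[-40,-15,38],[-42,-30,50],[-40,-50,60],[-37,-75,67],[-35,-100,67],[-35,-125,67],[-35,-141,67],[-35,-142,67],[-35,-142,67]], turn=[[0,0.1,0],[0,0.22,0],[0,0.35,0],[0,0.48,0],[0,0.61,0],[0,0.72,0],[0,0.783,0],[0,0.783,0],[0,0.783,0],[0,0.783,0],[0,0.783,0],[0,0.783,0]], fingers=[-0.8,-0.8,-0.8,-0.8,-0.8,-0.8,-0.8,-0.8,-0.8,-0.8,-0.8,-0.8])

```text
time_s: 13.0
position: [0.5471, -0.3378, 0.2595]
eef_rot: [-179.8, 85.0, -30.3]
force: [0.5, 0.0, -0.4]
grip_width: 0.0178
```

Run:
```python
from h import *
cv2.imwrite("pics/s6.png",camera("scene")[150:330,80:320,::-1].repeat(3,0).repeat(3,1))
cup=np.array([.5715,-.3595,0]);h=np.radians(H0);u=np.array([np.cos(h),np.sin(h),0]);v=np.array([-np.sin(h),np.cos(h),0])
Rg,a=pend(-5)
for z in (.15,.009):
    k=(z-.009)/a[2]
    print(z,goal(cup-.010*u+.006*v+[0,0,.009]+k*a+.110*a,Rg))
```

```text
0.15 (array([-0.1, -0.1, -0. ]), array([-0.    ,  0.0003,  0.0003]))
0.009 (array([141.5,  -0.1,  -0.1]), array([-0.    ,  0.0003,  0.0003]))
```

View pics/s6.png

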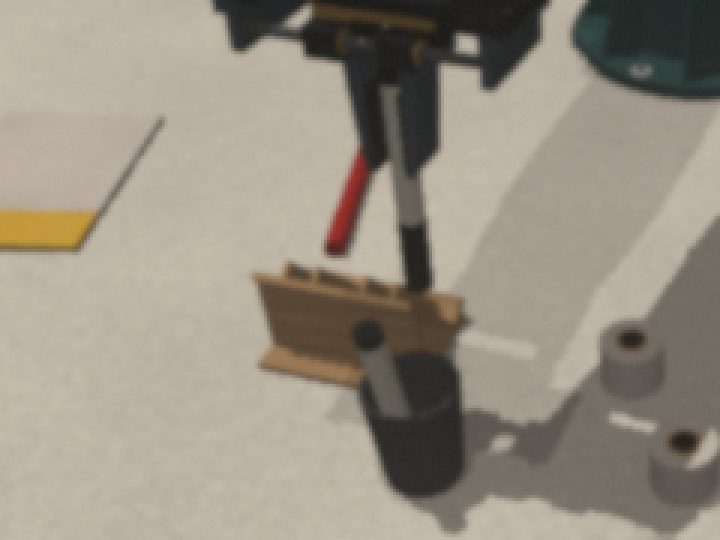

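>>> step_arm(linear=[[15,0,0],[30,0,0],[45,0,0],[58,0,0],[70,0,0],[82,0,0],[94,0,0],[105,0,0],[115,0,0],[124,0,0],[131,0,0],[135,0,0]], turn=[[0,0,0],[0,0,0],[0,0,0],[0,0,0],[0,0,0],[0,0,0],[0,0,0],[0,0,0],[0,0,0],[0,0,0],[0,0,0],[0,0,0]], fingers=[-0.8,-0.8,-0.8,-0.8,-0.8,-0.8,-0.8,-0.8,-0.8,-0.8,-0.8,-0.8])

```text
time_s: 14.25
position: [0.557, -0.3441, 0.1244]
eef_rot: [-179.8, 85.0, -30.3]
force: [1.1, 0.3, -0.3]
grip_width: 0.0181
```

Run:
```python
from h import *
s=arm.get_state();print(s["position"],s["eef_rot"],s["grip_width"],s["force"])
cv2.imwrite("pics/s7.png",camera("scene")[150:330,80:320,::-1].repeat(3,0).repeat(3,1))
```

```text
[ 0.557  -0.3441  0.1244] [-179.8092   85.0357  -30.3087] 0.018131368842664974 [ 1.0524  0.3051 -0.2917]
```

View pics/s7.png

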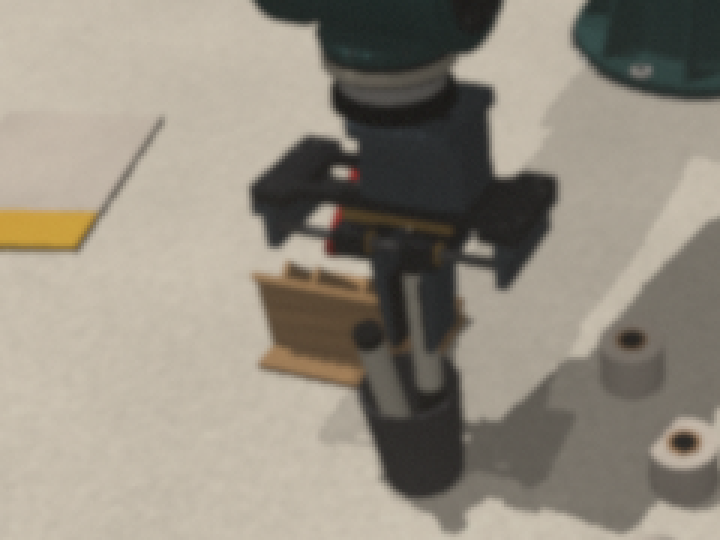

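>>> step_arm(linear=[[3,0,0],[5,0,0],[5,0,0],[5,0,0],[5,0,0],[5,0,0],[-15,0,0],[-40,0,0],[-70,0,0],[-100,0,0],[-130,0,0],[-150,0,0]], turn=[[0,0,0],[0,0,0],[0,0,0],[0,0,0],[0,0,0],[0,0,0],[0,0,0],[0,0,0],[0,0,0],[0,0,0],[0,0,0],[0,0,0]], fingers=[-0.8,-0.8,-0.2,-0.2,-0.2,-0.2,-0.2,-0.2,-0.2,-0.2,-0.2,-0.2])

```text
time_s: 15.5
position: [0.546, -0.3377, 0.276]
eef_rot: [-179.9, 84.9, -30.4]
force: [0.3, -0.1, 0.3]
grip_width: 0.0365
```

Run:
```python
from h import *
s=arm.get_state();print(s["position"],s["eef_rot"],s["grip_width"],s["force"])
cv2.imwrite("pics/s8.png",camera("scene")[150:330,80:320,::-1].repeat(3,0).repeat(3,1))
Y=.9;y=np.array([-np.sin(np.radians(Y)),np.cos(np.radians(Y)),0])
c=np.array([.547,.1673,0])
print(goal([.547,.1673,.30],down(Y-90)),goal([.547,.1673,.140],down(Y-90)))
```

```text
[ 0.546  -0.3377  0.276 ] [-179.8604   84.9394  -30.3609] 0.03646285669934716 [ 0.3058 -0.1047  0.3153]
(array([ -44.6, -435.7,  253.5]), array([-0.5476, -0.0892, -0.0251])) (array([ 114.8, -435.7,  268.1]), array([-0.5476, -0.0892, -0.0251]))
```

View pics/s8.png

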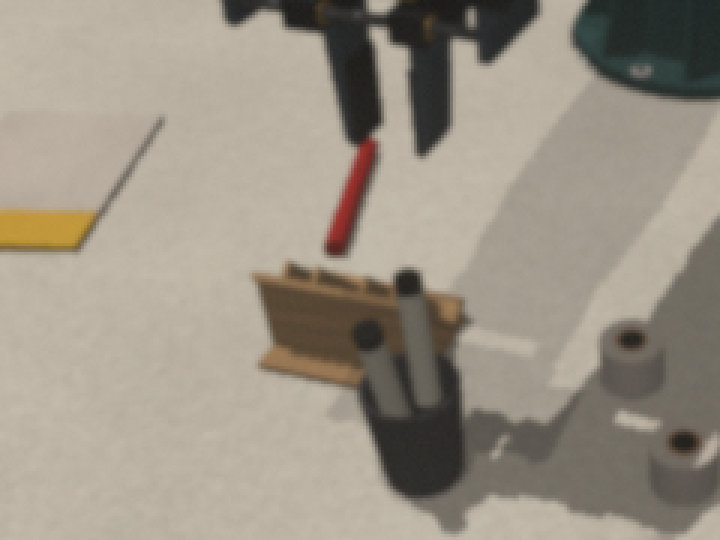

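>>> step_arm(linear=[[-25,-30,15],[-35,-75,42],[-40,-120,69],[-45,-165,96],[-45,-210,122],[-45,-255,148],[-45,-300,174],[-45,-345,200],[-45,-385,224],[-45,-420,245],[-45,-436,254],[-45,-436,254]], turn=[[0,0,0],[-0.05,-0.01,0],[-0.1,-0.02,-0.005],[-0.16,-0.03,-0.01],[-0.22,-0.04,-0.01],[-0.28,-0.05,-0.015],[-0.34,-0.06,-0.015],[-0.4,-0.07,-0.02],[-0.46,-0.075,-0.02],[-0.52,-0.085,-0.025],[-0.5476,-0.089,-0.025],[-0.5476,-0.089,-0.025]], fingers=[0,0.1,0.1,0.1,0.1,0.1,0.1,0.1,0.1,0.1,0.1,0.1])

```text
time_s: 16.75
position: [0.5464, 0.1705, 0.2999]
eef_rot: [-5.9, 90.0, 175.2]
force: [0.3, 0.1, -0.3]
grip_width: 0.0502
```

Run:
```python
from h import *
s=arm.get_state();print(s["position"],s["eef_rot"],s["qpos"],s["grip_width"],s["force"])
print(goal([.547,.1682,.142],down(.9-90)))
cv2.imwrite("pics/s9.png",camera("scene")[130:310,340:580,::-1].repeat(3,0).repeat(3,1))
```

```text
[0.5464 0.1705 0.2999] [ -5.9219  89.9798 175.2035] [ 14.9936   5.3501 111.4039   0.0077  63.2651 103.8647] 0.05017072991374164 [ 0.2841  0.0623 -0.2541]
(array([157.9,   2.3,  -0.6]), array([0.0039, 0.0004, 0.    ]))
```

View pics/s9.png

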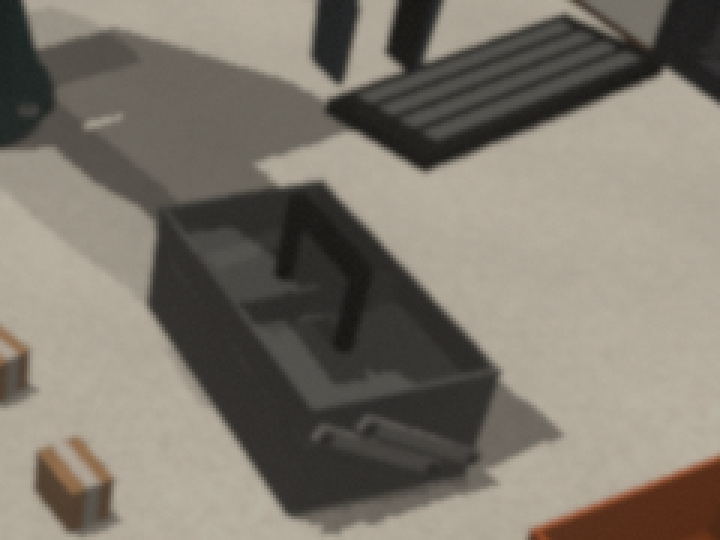

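>>> step_arm(linear=[[25,2,0],[50,2,0],[75,2,0],[95,2,0],[112,2,0],[127,2,0],[140,2,0],[150,2,0],[157,2,0],[158,2,0],[158,2,0]], turn=[[0.004,0,0],[0.004,0,0],[0.004,0,0],[0.004,0,0],[0.004,0,0],[0.004,0,0],[0.004,0,0],[0.004,0,0],[0.004,0,0],[0.004,0,0],[0.004,0,0]], fingers=[0.1,0.1,0.1,0.1,0.1,0.1,0.1,0.1,0.1,0.1,0.1])

```text
time_s: 17.9
position: [0.5466, 0.167, 0.1422]
eef_rot: [81.7, 90.0, -97.5]
force: [-0.3, 0.3, -0.7]
grip_width: 0.0502
```

>>> step_arm(linear=[[0,0,0],[0,0,0],[0,0,0],[0,0,0],[0,0,0],[0,0,0]], turn=[[0,0,0],[0,0,0],[0,0,0],[0,0,0],[0,0,0],[0,0,0]], fingers=[-0.9,-0.9,-0.9,-0.9,-0.9,-0.9], force=15)

```text
time_s: 18.5
position: [0.5467, 0.1694, 0.1424]
eef_rot: [-102.2, 89.8, 78.5]
force: [-1.6, 30.6, -3.9]
grip_width: 0.0143
```

Run:
```python
from h import *
s,M=Rt();print(s["position"],s["eef_rot"],s["qpos"],s["grip_width"],s["force"])
Y=np.radians(.9);y=np.array([-np.sin(Y),np.cos(Y),0])
for q in np.linspace(0,2.094,25)[1:]:
    d=.1155*(np.cos(.5236)-np.cos(.5236+q))*y+np.array([0,0,.1155*(np.sin(.5236+q)-.5)])
    print((M.T@d*1000).round(1).tolist(),end=" ")
```

```text
[0.5467 0.1694 0.1424] [-102.2222   89.7695   78.5046] [ 14.79    16.9723 116.3944   0.2848  46.5316 103.8675] 0.01432549633807173 [-1.6102 30.6499 -3.8679]
[-8.5, -5.4, 0.0] [-16.4, -11.6, 0.0] [-23.8, -18.4, 0.0] [-30.6, -25.9, 0.1] [-36.7, -33.9, 0.1] [-42.1, -42.4, 0.1] [-46.7, -51.4, 0.1] [-50.5, -60.7, 0.1] [-53.5, -70.3, 0.2] [-55.7, -80.2, 0.2] [-57.0, -90.2, 0.2] [-57.4, -100.2, 0.3] [-56.9, -110.3, 0.3] [-55.5, -120.3, 0.3] [-53.3, -130.1, 0.3] [-50.2, -139.7, 0.4] [-46.4, -149.0, 0.4] [-41.7, -157.9, 0.4] [-36.2, -166.4, 0.5] [-30.1, -174.4, 0.5] [-23.2, -181.8, 0.5] [-15.8, -188.5, 0.6] [-7.8, -194.6, 0.6] [0.7, -200.0, 0.6]
```

>>> step_arm(linear=[[0,0,0],[0,0,0]], turn=[[0,0,0],[0,0,0]], fingers=[-0.9,-0.9])

```text
time_s: 18.7
position: [0.5466, 0.1699, 0.1424]
eef_rot: [-102.1, 89.7, 78.6]
force: [-0.2, 7.4, -2.3]
grip_width: 0.0139
```

Run:
```python
from h import *
s,M=Rt();print(s["position"],M,s["grip_width"],s["force"])
Y=np.radians(.9);y=np.array([-np.sin(Y),np.cos(Y),0])
print(goal(s["position"],down(.9-90)))
for q in np.linspace(0,2.094,25)[1:]:
    d=.1155*(np.cos(.5236)-np.cos(.5236+q))*y+np.array([0,0,.1155*(np.sin(.5236+q)-.5)])
    print((M.T@d*1000).round(1).tolist(),end=" ")
```

```text
[0.5466 0.1699 0.1424] [[ 0.0009  0.0131 -0.9999]
 [ 0.0045 -0.9999 -0.0131]
 [-1.     -0.0045 -0.001 ]] 0.01394234130251358 [-0.2266  7.4323 -2.2786]
(array([0., 0., 0.]), array([-0.0026, -0.001 ,  0.0045]))
[-8.5, -5.5, 0.0] [-16.4, -11.6, 0.0] [-23.8, -18.5, 0.0] [-30.6, -25.9, 0.0] [-36.7, -33.9, 0.1] [-42.1, -42.5, 0.1] [-46.7, -51.4, 0.1] [-50.5, -60.7, 0.1] [-53.5, -70.4, 0.1] [-55.6, -80.2, 0.2] [-56.9, -90.2, 0.2] [-57.3, -100.3, 0.2] [-56.8, -110.3, 0.2] [-55.5, -120.3, 0.3] [-53.2, -130.1, 0.3] [-50.2, -139.7, 0.3] [-46.3, -149.0, 0.3] [-41.6, -157.9, 0.4] [-36.1, -166.4, 0.4] [-30.0, -174.4, 0.4] [-23.1, -181.8, 0.5] [-15.7, -188.5, 0.5] [-7.7, -194.6, 0.5] [0.9, -200.0, 0.5]
```

First half of the arc.

>>> step_arm(linear=[[-8.5,-5.5,0],[-16.4,-11.6,0],[-23.8,-18.5,0],[-30.6,-25.9,0],[-36.7,-33.9,0],[-42.1,-42.5,0],[-46.7,-51.4,0],[-50.5,-60.7,0],[-53.5,-70.4,0],[-55.6,-80.2,0],[-56.9,-90.2,0],[-57.3,-100.3,0]], turn=[[0,0,0],[0,0,0],[0,0,0],[0,0,0],[0,0,0],[0,0,0],[0,0,0],[0,0,0],[0,0,0],[0,0,0],[0,0,0],[0,0,0]], fingers=[-0.9,-0.9,-0.9,-0.9,-0.9,-0.9,-0.9,-0.9,-0.9,-0.9,-0.9,-0.9])

```text
time_s: 19.9
position: [0.545, 0.2707, 0.2002]
eef_rot: [-93.5, 89.8, 87.2]
force: [-4.8, -0.9, -3.9]
grip_width: 0.0134
```

Run:
```python
from h import *
s,M=Rt();print(s["position"],s["grip_width"],s["force"])
p0=np.array([.5466,.1699,.1424]);Y=np.radians(.9);y=np.array([-np.sin(Y),np.cos(Y),0])
for q in np.linspace(0,2.094,25)[12:]:
    d=p0+.1155*(np.cos(.5236)-np.cos(.5236+q))*y+np.array([0,0,.1155*(np.sin(.5236+q)-.5)])-s["position"]
    print((M.T@d*1000).round(1).tolist(),end=" ")
```

```text
[0.545  0.2707 0.2002] 0.013444106741076732 [-4.8259 -0.893  -3.8851]
[0.0, 0.8, -0.0] [0.5, -9.2, -0.0] [1.9, -19.2, 0.0] [4.1, -29.0, 0.0] [7.1, -38.6, 0.1] [11.0, -47.9, 0.1] [15.7, -56.8, 0.1] [21.2, -65.3, 0.1] [27.3, -73.3, 0.2] [34.2, -80.7, 0.2] [41.6, -87.5, 0.2] [49.6, -93.6, 0.2] [58.2, -98.9, 0.2]
```

>>> step_arm(linear=[[0.5,-9.2,0],[1.9,-19.2,0],[4.1,-29,0],[7.1,-38.6,0],[11,-47.9,0],[15.7,-56.8,0],[21.2,-65.3,0],[27.3,-73.3,0],[34.2,-80.7,0],[41.6,-87.5,0],[49.6,-93.6,0],[57.5,-98.6,0]], turn=[[0,0,0],[0,0,0],[0,0,0],[0,0,0],[0,0,0],[0,0,0],[0,0,0],[0,0,0],[0,0,0],[0,0,0],[0,0,0],[0,0,0]], fingers=[-0.9,-0.9,-0.9,-0.9,-0.9,-0.9,-0.9,-0.9,-0.9,-0.9,-0.9,-0.9])

```text
time_s: 21.1
position: [0.5432, 0.3702, 0.1422]
eef_rot: [-79.0, 89.8, 101.7]
force: [-5.2, -3.4, 1.9]
grip_width: 0.0137
```

>>> step_arm(linear=[[0,0,0],[0,0,0],[0,0,0],[0,0,0],[0,0,0]], turn=[[0,0,0],[0,0,0],[0,0,0],[0,0,0],[0,0,0]], fingers=[-0.4,-0.1,0.1,0.1,0.1])

```text
time_s: 21.6
position: [0.5436, 0.3703, 0.1427]
eef_rot: [-92.1, 89.7, 88.6]
force: [-0.3, 1.1, 0.1]
grip_width: 0.0492
```

>>> step_arm(linear=[[-20,0,0],[-45,0,0],[-75,0,0],[-110,0,0],[-150,0,0]], turn=[[0,0,0],[0,0,0],[0,0,0],[0,0,0],[0,0,0]], fingers=[0.1,0.1,0.1,0.1,0.1])

```text
time_s: 22.1
position: [0.5432, 0.3693, 0.2936]
eef_rot: [-79.9, 89.8, 100.8]
force: [0.6, -0.1, 0.1]
grip_width: 0.05
```

Run:
```python
from h import *
s,M=Rt();print(s["time_s"],s["position"],s["grip_width"],s["force"])
cv2.imwrite("pics/s10.png",camera("scene")[:,:,::-1]);cv2.imwrite("pics/t10.png",camera("top")[:,:,::-1])
```

```text
22.1 [0.5432 0.3693 0.2936] 0.05000869416405155 [ 0.5715 -0.131   0.0601]
```

View pics/s10.png

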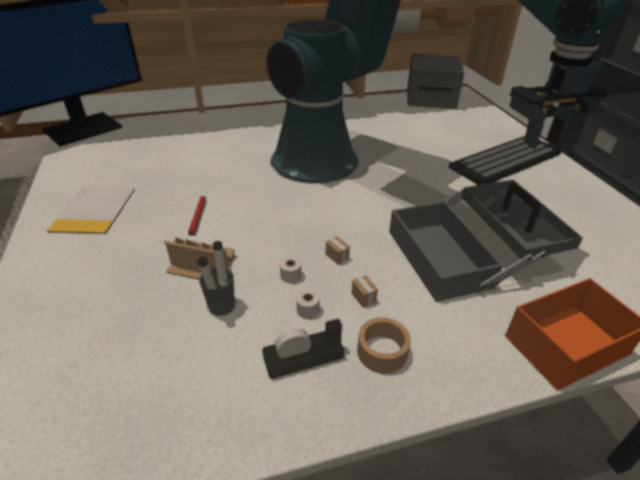

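View pics/t10.png

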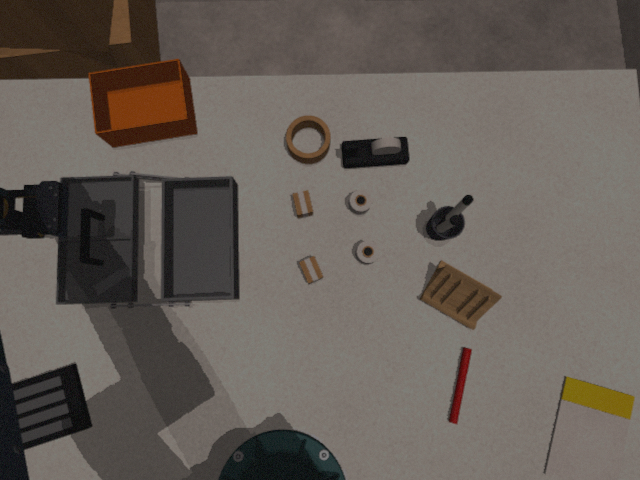

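Run:
```python
from h import *
C=[onz("top",q,.072) for q in[(162,178),(238,177.5),(161,299.5),(239,299.5)]]
for c in C: print(c)
print("centre",np.mean(C,0))
t=cv2.imread("pics/t10.png");cv2.imwrite("pics/t10c.png",cv2.resize(t[165:315,140:390],None,fx=3.2,fy=3.2,interpolation=cv2.INTER_CUBIC))
h=cv2.cvtColor(t,cv2.COLOR_BGR2HSV);m=cv2.inRange(h,(5,90,60),(20,255,255))
L=[(cv2.minAreaRect(c),cv2.contourArea(c)) for c in cv2.findContours(m,cv2.RETR_EXTERNAL,cv2.CHAIN_APPROX_NONE)[0] if 30<cv2.contourArea(c)<150]
for l in L: print(l)
```

```text
[0.6799 0.2474 0.072 ]
[0.6784 0.0836 0.072 ]
[0.4198 0.2427 0.072 ]
[0.4173 0.0801 0.072 ]
centre [0.5489 0.1634 0.072 ]
(((305.6206970214844, 271.44830322265625), (22.847322463989258, 5.514871597290039), 66.80140686035156), 99.0)
(((315.7989807128906, 266.9226989746094), (22.84528923034668, 4.772127151489258), 66.03751373291016), 86.5)
(((367.2500305175781, 251.25001525878906), (10.60660171508789, 9.899494171142578), 45.0), 80.5)
(((360.0, 200.0), (10.0, 10.0), 90.0), 75.5)
(((296.8411560058594, 203.53529357910156), (21.801511764526367, 5.097866058349609), 77.47119140625), 87.5)
(((307.6470947265625, 201.0882568359375), (21.828205108642578, 4.6081767082214355), 75.96376037597656), 79.5)
```

View pics/t10c.png

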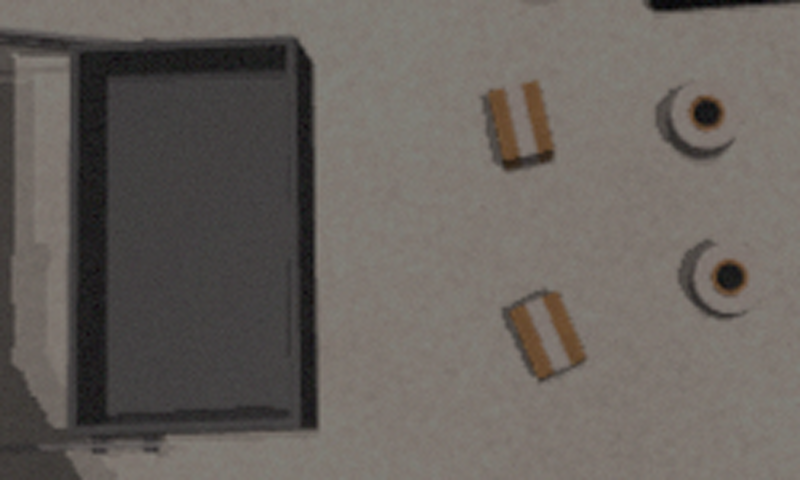

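Run:
```python
from h import *
print(goal([.628,-.0534,.20],down(12.3-90)),goal([.628,-.0534,.022],down(12.3-90)))
```

```text
(array([ 95.7, 426.1, -76.2]), array([-0.2019, -0.0082,  0.008 ])) (array([273.7, 427.7, -74.9]), array([-0.2019, -0.0082,  0.008 ]))
```

>>> step_arm(linear=[[5,30,-5],[15,75,-13],[25,120,-21],[35,165,-30],[45,210,-38],[55,255,-46],[65,300,-54],[75,345,-62],[85,385,-69],[93,415,-75],[96,426,-76],[96,426,-76]], turn=[[-0.02,0,0],[-0.04,0,0],[-0.06,-0.002,0.002],[-0.08,-0.004,0.004],[-0.1,-0.004,0.004],[-0.12,-0.004,0.004],[-0.14,-0.005,0.005],[-0.16,-0.006,0.006],[-0.18,-0.008,0.008],[-0.202,-0.008,0.008],[-0.202,-0.008,0.008],[-0.202,-0.008,0.008]], fingers=[0.54,0.54,0.54,0.54,0.54,0.54,0.54,0.54,0.54,0.54,0.54,0.54])

```text
time_s: 23.4
position: [0.6275, -0.0541, 0.1991]
eef_rot: [-30.8, 90.0, 161.4]
force: [0.2, 0.3, 0.6]
grip_width: 0.0704
```

```bash
cat > look.py <<'E'
from h import *
import sys
s=camera("scene");cv2.imwrite(f"pics/{sys.argv[1]}.png",s[200:320,240:440,::-1].repeat(4,0).repeat(4,1))
st=arm.get_state();print(st["time_s"],st["position"],st["eef_rot"],st["grip_width"],st["force"])
E
python3 look.py s11
python3 - <<'E'
from h import *
print(goal([.628,-.0534,.022],down(12.3-90)))
E
```

```text
23.45 [ 0.6275 -0.0531  0.1995] [-60.7111  89.9782 131.514 ] 0.06986444133800192 [0.5934 1.2051 0.6703]
(array([177.5,   0.5,  -0.4]), array([-0.0013,  0.0002,  0.0003]))
```

View pics/s11.png

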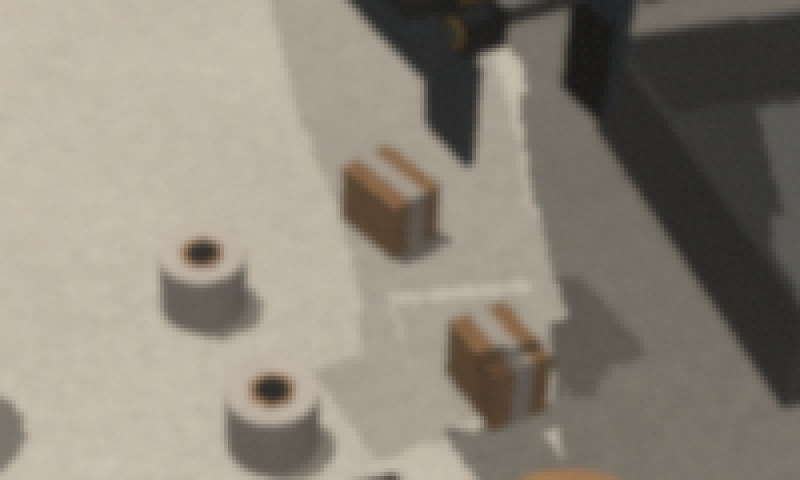

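>>> step_arm(linear=[[25,0,0],[55,0,0],[85,0,0],[110,0,0],[132,0,0],[150,0,0],[163,0,0],[172,0,0],[177,0,0],[177,0,0]], turn=[[0,0,0],[0,0,0],[0,0,0],[0,0,0],[0,0,0],[0,0,0],[0,0,0],[0,0,0],[0,0,0],[0,0,0]], fingers=[0.54,0.54,0.54,0.54,0.54,0.54,0.54,0.54,0.54,0.54])

```text
time_s: 24.45
position: [0.6275, -0.0529, 0.0223]
eef_rot: [-50.5, 90.0, 141.8]
force: [-0.7, 0.1, 0.2]
grip_width: 0.0699
```

>>> step_arm(linear=[[0,0,0],[0,0,0],[0,0,0],[0,0,0],[0,0,0]], turn=[[0,0,0],[0,0,0],[0,0,0],[0,0,0],[0,0,0]], fingers=[-0.5,-0.5,-0.5,-0.5,-0.5], force=20)

```text
time_s: 24.95
position: [0.6277, -0.053, 0.0226]
eef_rot: [-86.6, 90.0, 105.6]
force: [-2.3, -0.5, 1.5]
grip_width: 0.036
```

>>> step_arm(linear=[[-10,0,0],[-30,0,0],[-60,0,0],[-95,0,0],[-130,0,0],[-150,0,0]], turn=[[0,0,0],[0,0,0],[0,0,0],[0,0,0],[0,0,0],[0,0,0]], fingers=[-0.5,-0.5,-0.5,-0.5,-0.5,-0.5])

```text
time_s: 25.55
position: [0.6285, -0.0531, 0.1762]
eef_rot: [165.0, 89.8, -2.8]
force: [0.7, 0.2, -0.3]
grip_width: 0.0356
```

```bash
cat >> h.py <<'E'
CY=.9
CC=np.array([.5475,.170,0])
def slot(x,z,yo=0):
    c=np.radians(CY);return CC+x*np.array([np.cos(c),np.sin(c),0])+yo*np.array([-np.sin(c),np.cos(c),0])+[0,0,z]
E
python3 look.py s12
python3 - <<'E'
from h import *
print(goal(slot(.092,.17),down(CY-90)))
E
```

```text
25.6 [ 0.6297 -0.0532  0.1785] [163.2467  89.6673  -4.5277] 0.03581944579132581 [ 2.3138 -0.8561  3.5445]
(array([   8.5, -217.5,  -57.1]), array([ 0.1977, -0.0057, -0.0011]))
```

View pics/s12.png

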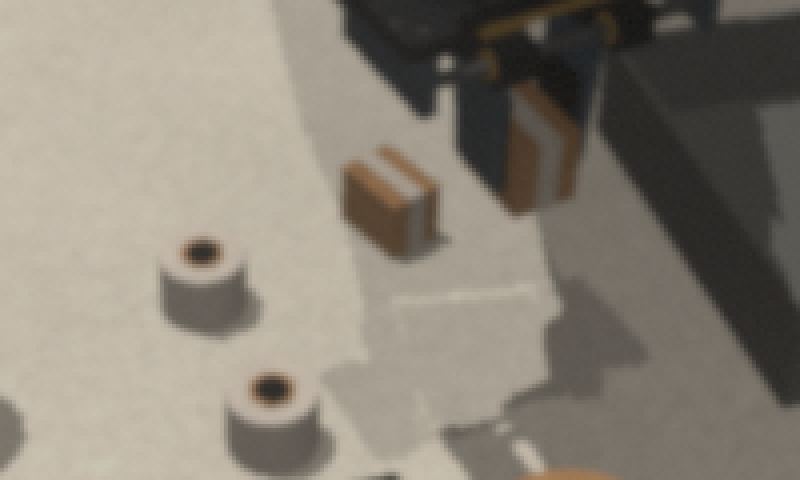

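>>> step_arm(linear=[[0,-20,-5],[0,-50,-13],[0,-85,-22],[2,-120,-32],[4,-155,-41],[6,-185,-49],[8,-207,-54],[8,-217,-57],[8,-217,-57],[8,-217,-57]], turn=[[0.02,0,0],[0.05,0,0],[0.08,0,0],[0.11,0,0],[0.14,0,0],[0.17,-0.003,0],[0.19,-0.006,0],[0.198,-0.006,0],[0.198,-0.006,0],[0.198,-0.006,0]], fingers=[-0.5,-0.5,-0.5,-0.5,-0.5,-0.5,-0.5,-0.5,-0.5,-0.5])

```text
time_s: 26.6
position: [0.6394, 0.1702, 0.1705]
eef_rot: [78.1, 89.9, -100.9]
force: [0.6, -0.2, -1.4]
grip_width: 0.0357
```

Run:
```python
from h import *
s=arm.get_state();print(s["time_s"],s["position"],s["grip_width"]);print(goal(slot(.092,.032),down(CY-90)))
cv2.imwrite("pics/s13.png",camera("scene")[130:310,340:580,::-1].repeat(3,0).repeat(3,1))
cv2.imwrite("pics/t13.png",camera("top")[160:320,100:300,::-1].repeat(3,0).repeat(3,1))
```

```text
26.6 [0.6394 0.1702 0.1705] 0.035734386047249656
(array([138.5,  -1.4,  -0.1]), array([ 0.    ,  0.0003, -0.0013]))
```

View pics/s13.png

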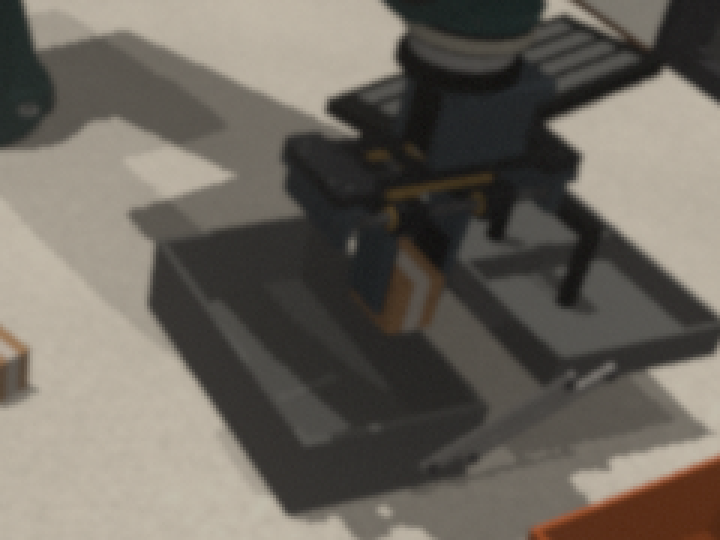

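View pics/t13.png

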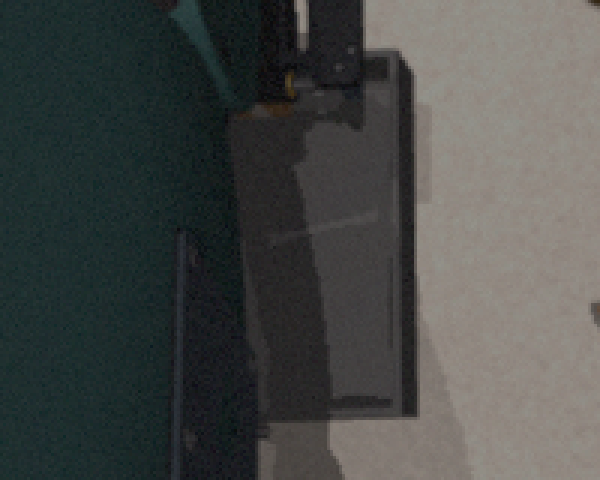

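>>> step_arm(linear=[[15,-1,0],[35,-1,0],[57,-1,0],[78,-1,0],[96,-1,0],[112,-1,0],[125,-1,0],[134,-1,0],[138,-1,0],[138,-1,0]], turn=[[0,0,0],[0,0,0],[0,0,0],[0,0,0],[0,0,0],[0,0,0],[0,0,0],[0,0,0],[0,0,0],[0,0,0]], fingers=[-0.5,-0.5,-0.5,-0.5,-0.5,-0.5,-0.5,-0.5,-0.5,-0.5])

```text
time_s: 27.7
position: [0.6394, 0.1707, 0.0323]
eef_rot: [71.9, 89.9, -107.2]
force: [-0.2, -0.8, -0.9]
grip_width: 0.0358
```

>>> step_arm(linear=[[0,0,0],[0,0,0],[0,0,0],[0,0,0],[-20,0,0],[-50,0,0],[-85,0,0],[-125,0,0],[-160,0,0]], turn=[[0,0,0],[0,0,0],[0,0,0],[0,0,0],[0,0,0],[0,0,0],[0,0,0],[0,0,0],[0,0,0]], fingers=[0.1,0.1,0.1,0.1,0.1,0.1,0.1,0.1,0.1])

```text
time_s: 28.6
position: [0.6396, 0.1709, 0.1945]
eef_rot: [108.8, 89.9, -70.4]
force: [0.1, 0.0, -0.3]
grip_width: 0.0503
```

Run:
```python
from h import *
s=arm.get_state();print(s["time_s"],s["position"],s["grip_width"]);print(goal([.4805,-.0697,.19],down(22.5-90)))
```

```text
28.6 [0.6396 0.1709 0.1945] 0.050298827099423835
(array([  4.7, 238.2, 162.6]), array([-0.3778, -0.0002, -0.0012]))
```

>>> step_arm(linear=[[0,20,14],[0,45,31],[0,75,51],[0,105,72],[2,135,92],[3,165,112],[4,195,133],[5,220,150],[5,234,160],[5,238,162],[5,238,162]], turn=[[-0.03,0,0],[-0.07,0,0],[-0.12,0,0],[-0.16,0,0],[-0.21,0,0],[-0.26,0,0],[-0.31,0,0],[-0.36,0,0],[-0.378,0,0],[-0.378,0,0],[-0.378,0,0]], fingers=[0.54,0.54,0.54,0.54,0.54,0.54,0.54,0.54,0.54,0.54,0.54])

```text
time_s: 29.7
position: [0.4814, -0.0697, 0.19]
eef_rot: [110.2, 89.9, -47.4]
force: [0.6, -0.1, 0.2]
grip_width: 0.0705
```

Run:
```python
from h import *
s=arm.get_state();print(s["time_s"],s["position"],s["grip_width"]);print(goal([.4805,-.0697,.022],down(22.5-90)))
cv2.imwrite("pics/s14.png",camera("scene")[160:340,240:540,::-1].repeat(2,0).repeat(2,1))
```

```text
29.7 [ 0.4814 -0.0697  0.19  ] 0.07054750408279109
(array([168. ,  -0.6,   0.9]), array([-0.0015, -0.0005, -0.0015]))
```

View pics/s14.png

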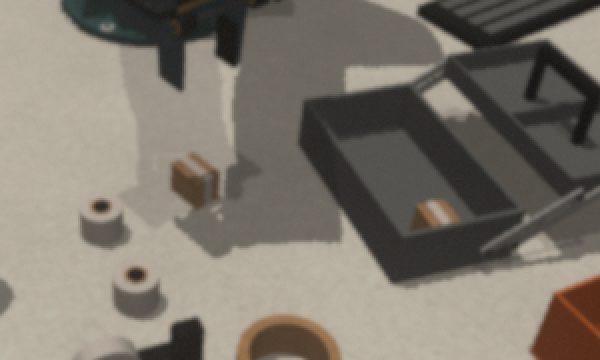

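>>> step_arm(linear=[[25,0,1],[55,0,1],[85,0,1],[110,0,1],[130,0,1],[147,0,1],[158,0,1],[165,0,1],[168,0,1],[168,0,1]], turn=[[0,0,0],[0,0,0],[0,0,0],[0,0,0],[0,0,0],[0,0,0],[0,0,0],[0,0,0],[0,0,0],[0,0,0]], fingers=[0.54,0.54,0.54,0.54,0.54,0.54,0.54,0.54,0.54,0.54])

```text
time_s: 30.75
position: [0.4811, -0.0697, 0.022]
eef_rot: [112.8, 89.9, -44.7]
force: [0.1, -0.1, 0.1]
grip_width: 0.0701
```

>>> step_arm(linear=[[0,0,0],[0,0,0],[0,0,0],[0,0,0],[0,0,0]], turn=[[0,0,0],[0,0,0],[0,0,0],[0,0,0],[0,0,0]], fingers=[-0.5,-0.5,-0.5,-0.5,-0.5])

```text
time_s: 31.25
position: [0.4813, -0.0698, 0.0222]
eef_rot: [118.9, 89.9, -38.7]
force: [-1.4, 0.8, 2.9]
grip_width: 0.0359
```

>>> step_arm(linear=[[-10,0,0],[-30,0,0],[-60,0,0],[-95,0,0],[-130,0,0],[-150,0,0],[-150,0,0]], turn=[[0,0,0],[0,0,0],[0,0,0],[0,0,0],[0,0,0],[0,0,0],[0,0,0]], fingers=[-0.5,-0.5,-0.5,-0.5,-0.5,-0.5,-0.5])

```text
time_s: 31.95
position: [0.4825, -0.0699, 0.1755]
eef_rot: [138.8, 89.6, -18.7]
force: [-1.5, -0.2, -2.1]
grip_width: 0.0357
```

Run:
```python
from h import *
s=arm.get_state();print(s["time_s"],s["position"],s["grip_width"]);print(goal(slot(-.092,.17),down(CY-90)))
```

```text
31.95 [ 0.4825 -0.0699  0.1755] 0.035739431212271154
(array([   4.8, -230.7,  -66.1]), array([ 0.3762, -0.0059, -0.0035]))
```

>>> step_arm(linear=[[0,-20,-6],[0,-50,-14],[0,-85,-24],[2,-120,-34],[3,-155,-44],[4,-190,-54],[5,-215,-62],[5,-228,-65],[5,-231,-66],[5,-231,-66]], turn=[[0.04,0,0],[0.09,0,0],[0.14,0,0],[0.2,0,0],[0.26,0,0],[0.32,-0.003,0],[0.36,-0.006,-0.003],[0.376,-0.006,-0.003],[0.376,-0.006,-0.003],[0.376,-0.006,-0.003]], fingers=[-0.5,-0.5,-0.5,-0.5,-0.5,-0.5,-0.5,-0.5,-0.5,-0.5])

```text
time_s: 32.95
position: [0.4548, 0.1687, 0.1692]
eef_rot: [42.8, 89.9, -136.2]
force: [0.0, -0.8, -0.5]
grip_width: 0.0358
```

Run:
```python
from h import *
s=arm.get_state();print(s["time_s"],s["position"],s["grip_width"]);print(goal(slot(-.092,.032),down(CY-90)))
```

```text
32.95 [0.4548 0.1687 0.1692] 0.03584407423112514
(array([137.2,   0.1,  -0.8]), array([ 0.0015,  0.0009, -0.0008]))
```

>>> step_arm(linear=[[15,0,-1],[35,0,-1],[57,0,-1],[78,0,-1],[96,0,-1],[112,0,-1],[125,0,-1],[133,0,-1],[137,0,-1],[137,0,-1]], turn=[[0,0,0],[0,0,0],[0,0,0],[0,0,0],[0,0,0],[0,0,0],[0,0,0],[0,0,0],[0,0,0],[0,0,0]], fingers=[-0.5,-0.5,-0.5,-0.5,-0.5,-0.5,-0.5,-0.5,-0.5,-0.5])

```text
time_s: 33.95
position: [0.4557, 0.1684, 0.032]
eef_rot: [36.6, 89.9, -142.5]
force: [-0.8, 0.0, -1.3]
grip_width: 0.036
```

>>> step_arm(linear=[[0,0,0],[0,0,0],[0,0,0],[0,0,0],[-20,0,0],[-50,0,0],[-85,0,0],[-125,0,0],[-160,0,0]], turn=[[0,0,0],[0,0,0],[0,0,0],[0,0,0],[0,0,0],[0,0,0],[0,0,0],[0,0,0],[0,0,0]], fingers=[0.1,0.1,0.1,0.1,0.1,0.1,0.1,0.1,0.1])

```text
time_s: 34.85
position: [0.4558, 0.1686, 0.194]
eef_rot: [50.1, 89.9, -128.9]
force: [0.3, 0.6, 0.1]
grip_width: 0.0504
```

Run:
```python
from h import *
s=arm.get_state();print(s["time_s"],s["position"],s["grip_width"],s["force"]);
cv2.imwrite("pics/s15.png",camera("scene")[160:340,240:540,::-1].repeat(2,0).repeat(2,1))
t=camera("top")[:,:,::-1];cv2.imwrite("pics/t15.png",t[150:310,140:440].repeat(2,0).repeat(2,1))
h=cv2.cvtColor(t,cv2.COLOR_BGR2HSV);m=cv2.inRange(h,(5,90,50),(20,255,255))
for c in cv2.findContours(m,cv2.RETR_EXTERNAL,cv2.CHAIN_APPROX_NONE)[0]:
    r=cv2.minAreaRect(c)
    if 30<cv2.contourArea(c)<150: print(r,onz("top",r[0],.04))
```

```text
34.85 [0.4558 0.1686 0.194 ] 0.050376946847027516 [0.2995 0.6141 0.0542]
((367.2500305175781, 251.25001525878906), (10.60660171508789, 9.899494171142578), 45.0) [ 0.5179 -0.1934  0.04  ]
((360.5, 200.0), (10.0, 9.0), 90.0) [ 0.6319 -0.1819  0.04  ]
((194.37440490722656, 199.84011840820312), (25.791950225830078, 7.267563819885254), 80.90972137451172) [0.6382 0.185  0.04  ]
```

View pics/s15.png

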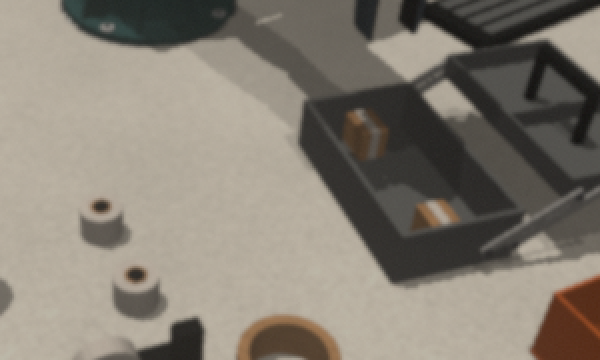

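View pics/t15.png

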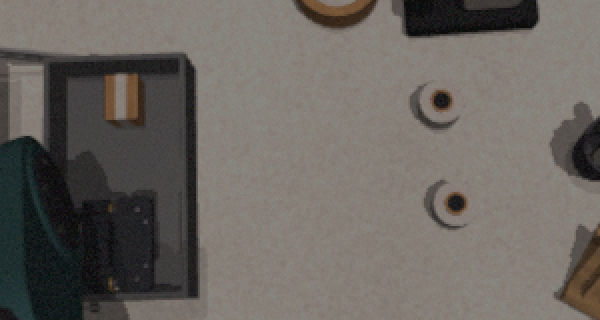

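Run:
```python
from h import *
print(goal([.5175,-.195,.19],down(-89.1)))
```

```text
(array([  6.4, 365.3, -53. ]), array([ 0.0016, -0.0057,  0.0011]))
```

>>> step_arm(linear=[[0,20,-3],[0,55,-8],[0,95,-14],[2,140,-20],[3,185,-27],[4,230,-33],[5,275,-40],[6,315,-46],[6,347,-51],[6,362,-53],[6,365,-53],[6,365,-53]], turn=[[0,-0.002,0],[0,-0.004,0],[0,-0.006,0],[0,-0.006,0],[0,-0.006,0],[0,-0.006,0],[0,-0.006,0],[0,-0.006,0],[0,-0.006,0],[0,-0.006,0],[0,-0.006,0],[0,-0.006,0]], fingers=[0.76,0.76,0.76,0.76,0.76,0.76,0.76,0.76,0.76,0.76,0.76,0.76])

```text
time_s: 36.15
position: [0.5171, -0.1941, 0.1899]
eef_rot: [-57.4, 89.9, 123.6]
force: [0.4, -0.2, 0.8]
grip_width: 0.08
```

Run:
```python
from h import *
s=arm.get_state();print(s["time_s"],s["position"],s["grip_width"],s["force"]);print(goal([.5175,-.195,.02],down(-89.1)))
cv2.imwrite("pics/s16.png",camera("scene")[160:340,240:540,::-1].repeat(2,0).repeat(2,1))
```

```text
36.15 [ 0.5171 -0.1941  0.1899] 0.07996477154186186 [ 0.3918 -0.1573  0.794 ]
(array([169.9,   1.2,  -0.5]), array([0.0013, 0.001 , 0.0016]))
```

View pics/s16.png

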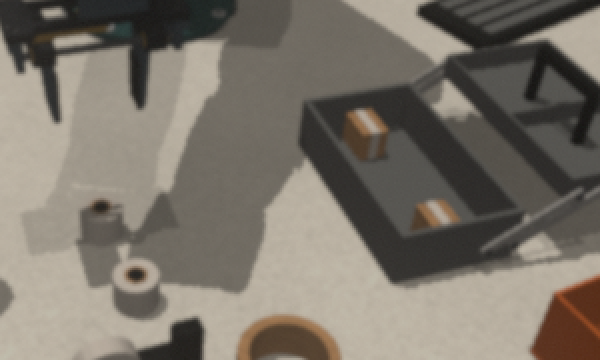

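Roll still at its place (290,262). Descend.

>>> step_arm(linear=[[25,1,0],[55,1,0],[85,1,0],[110,1,0],[130,1,0],[147,1,0],[159,1,0],[167,1,0],[170,1,0],[170,1,0]], turn=[[0,0,0],[0,0,0],[0,0,0],[0,0,0],[0,0,0],[0,0,0],[0,0,0],[0,0,0],[0,0,0],[0,0,0]], fingers=[0.76,0.76,0.76,0.76,0.76,0.76,0.76,0.76,0.76,0.76])

```text
time_s: 37.2
position: [0.5171, -0.1941, 0.0202]
eef_rot: [-61.3, 89.9, 119.7]
force: [-0.7, -0.2, 0.9]
grip_width: 0.0803
```

>>> step_arm(linear=[[0,0,0],[0,0,0],[0,0,0],[0,0,0],[0,0,0]], turn=[[0,0,0],[0,0,0],[0,0,0],[0,0,0],[0,0,0]], fingers=[-0.2,-0.2,-0.2,-0.2,-0.2])

```text
time_s: 37.7
position: [0.5172, -0.1942, 0.0204]
eef_rot: [-65.6, 89.9, 115.4]
force: [-0.4, -0.2, 3.4]
grip_width: 0.0494
```

>>> step_arm(linear=[[-10,0,0],[-30,0,0],[-60,0,0],[-95,0,0],[-130,0,0],[-150,0,0],[-150,0,0]], turn=[[0,0,0],[0,0,0],[0,0,0],[0,0,0],[0,0,0],[0,0,0],[0,0,0]], fingers=[-0.2,-0.2,-0.2,-0.2,-0.2,-0.2,-0.2])

```text
time_s: 38.4
position: [0.5187, -0.1951, 0.1738]
eef_rot: [170.7, 89.8, -8.3]
force: [0.1, 0.1, 0.1]
grip_width: 0.0496
```

Run:
```python
from h import *
s=arm.get_state();print(s["time_s"],s["position"],s["grip_width"]);print(goal(slot(-.031,.17),down(CY-90)))
cv2.imwrite("pics/s17.png",camera("scene")[160:340,240:540,::-1].repeat(2,0).repeat(2,1))
```

```text
38.4 [ 0.5187 -0.1951  0.1738] 0.049595351960583366
(array([   3.6, -364.6,   -4.3]), array([ 0.0022, -0.0041, -0.0007]))
```

View pics/s17.png

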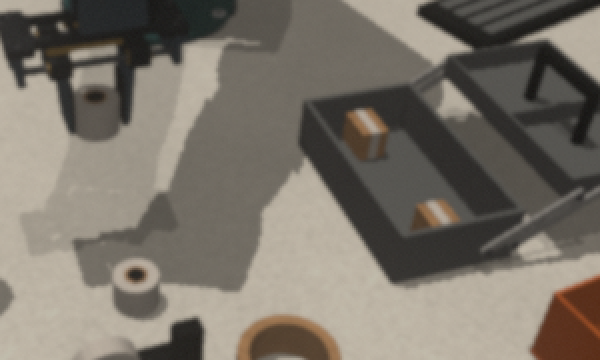

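>>> step_arm(linear=[[0,-20,0],[0,-55,-1],[0,-95,-1],[1,-140,-2],[2,-185,-2],[3,-230,-3],[3,-275,-3],[4,-315,-4],[4,-346,-4],[4,-361,-4],[4,-365,-4],[4,-365,-4]], turn=[[0,0,0],[0,-0.002,0],[0,-0.004,0],[0,-0.004,0],[0,-0.004,0],[0,-0.004,0],[0,-0.004,0],[0,-0.004,0],[0.002,-0.004,0],[0.002,-0.004,0],[0.002,-0.004,0],[0.002,-0.004,0]], fingers=[-0.2,-0.2,-0.2,-0.2,-0.2,-0.2,-0.2,-0.2,-0.2,-0.2,-0.2,-0.2])

```text
time_s: 39.65
position: [0.515, 0.1699, 0.1674]
eef_rot: [2.2, 89.8, -176.9]
force: [0.6, -0.3, -0.4]
grip_width: 0.0498
```

Run:
```python
from h import *
s=arm.get_state();print(s["time_s"],s["position"],s["grip_width"]);print(goal(slot(-.031,.030),down(CY-90)))
```

```text
39.65 [0.515  0.1699 0.1674] 0.04981898462213283
(array([137.4,   0.4,  -1.9]), array([ 0.0006,  0.0031, -0.0001]))
```

>>> step_arm(linear=[[15,0,-2],[35,0,-2],[57,0,-2],[78,0,-2],[96,0,-2],[112,0,-2],[125,0,-2],[133,0,-2],[137,0,-2],[137,0,-2]], turn=[[0,0.003,0],[0,0.003,0],[0,0.003,0],[0,0.003,0],[0,0.003,0],[0,0.003,0],[0,0.003,0],[0,0.003,0],[0,0.003,0],[0,0.003,0]], fingers=[-0.2,-0.2,-0.2,-0.2,-0.2,-0.2,-0.2,-0.2,-0.2,-0.2])

```text
time_s: 40.65
position: [0.5166, 0.1699, 0.0302]
eef_rot: [29.7, 90.0, -149.4]
force: [-0.3, 1.0, 0.7]
grip_width: 0.0494
```

>>> step_arm(linear=[[0,0,0],[0,0,0],[0,0,0],[0,0,0],[-20,0,0],[-50,0,0],[-85,0,0],[-125,0,0],[-160,0,0]], turn=[[0,0,0],[0,0,0],[0,0,0],[0,0,0],[0,0,0],[0,0,0],[0,0,0],[0,0,0],[0,0,0]], fingers=[0.45,0.45,0.45,0.45,0.45,0.45,0.45,0.45,0.45])

```text
time_s: 41.55
position: [0.5166, 0.1699, 0.1922]
eef_rot: [176.3, 90.0, -2.7]
force: [-0.0, 0.1, -0.2]
grip_width: 0.0663
```

Run:
```python
from h import *
s=arm.get_state();print(s["time_s"],s["position"],s["grip_width"]);print(goal([.6315,-.1823,.19],down(-89.1)))
t=camera("top")[:,:,::-1]
h=cv2.cvtColor(t,cv2.COLOR_BGR2HSV);m=cv2.inRange(h,(5,90,50),(20,255,255))
for c in cv2.findContours(m,cv2.RETR_EXTERNAL,cv2.CHAIN_APPROX_NONE)[0]:
    r=cv2.minAreaRect(c)
    if 30<cv2.contourArea(c)<150: print(r,onz("top",r[0],.04))
cv2.imwrite("pics/s18.png",camera("scene")[160:340,240:540,::-1].repeat(2,0).repeat(2,1))
```

```text
41.55 [0.5166 0.1699 0.1922] 0.06629454420322434
(array([   2.2,  354. , -109.1]), array([ 0.0006, -0.0003, -0.    ]))
((194.0, 283.0), (22.0, 4.0), 90.0) [0.4547 0.1827 0.04  ]
((360.5, 200.0), (10.0, 9.0), 90.0) [ 0.6319 -0.1819  0.04  ]
((194.2058563232422, 199.71531677246094), (25.536788940429688, 6.5927019119262695), 83.1572265625) [0.6385 0.1854 0.04  ]
```

View pics/s18.png

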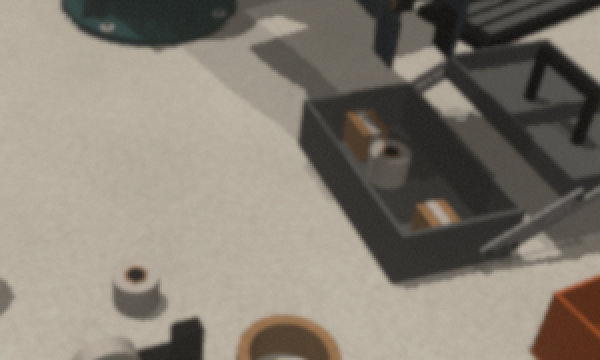

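>>> step_arm(linear=[[0,20,-6],[0,52,-16],[0,90,-28],[0,132,-41],[0,175,-54],[1,218,-67],[1,260,-80],[2,300,-92],[2,332,-102],[2,350,-108],[2,354,-109],[2,354,-109]], turn=[[0,0,0],[0,0,0],[0,0,0],[0,0,0],[0,0,0],[0,0,0],[0,0,0],[0,0,0],[0,0,0],[0,0,0],[0,0,0],[0,0,0]], fingers=[0.76,0.76,0.76,0.76,0.76,0.76,0.76,0.76,0.76,0.76,0.76,0.76])

```text
time_s: 42.85
position: [0.6334, -0.1812, 0.1926]
eef_rot: [-160.9, 89.6, 20.1]
force: [-0.2, 0.5, 0.0]
grip_width: 0.0801
```

Run:
```python
from h import *
s=arm.get_state();print(s["time_s"],s["position"],s["grip_width"],s["force"]);print(goal([.6315,-.1823,.02],down(-89.1)))
cv2.imwrite("pics/s19.png",camera("scene")[160:340,240:540,::-1].repeat(2,0).repeat(2,1))
```

```text
42.85 [ 0.6334 -0.1812  0.1926] 0.08005790227058551 [-0.1777  0.5256  0.0013]
(array([172.5,   1.4,   3. ]), array([ 0.0004, -0.0059,  0.0021]))
```

View pics/s19.png

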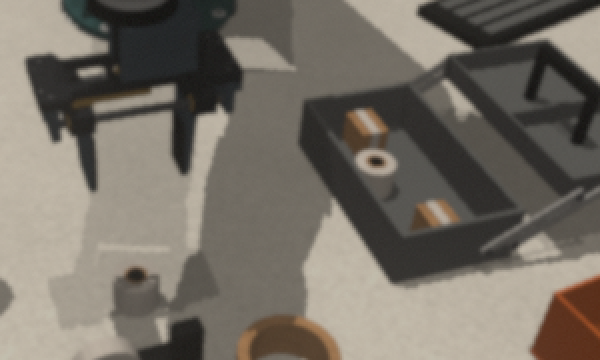

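>>> step_arm(linear=[[25,1,3],[55,1,3],[85,1,3],[110,1,3],[130,1,3],[147,1,3],[160,1,3],[169,1,3],[172,1,3],[172,1,3]], turn=[[0,-0.006,0],[0,-0.006,0],[0,-0.006,0],[0,-0.006,0],[0,-0.006,0],[0,-0.006,0],[0,-0.006,0],[0,-0.006,0],[0,-0.006,0],[0,-0.006,0]], fingers=[0.76,0.76,0.76,0.76,0.76,0.76,0.76,0.76,0.76,0.76])

```text
time_s: 43.9
position: [0.6315, -0.1812, 0.0208]
eef_rot: [-91.9, 89.9, 89.1]
force: [-0.1, -0.6, 0.2]
grip_width: 0.0803
```

>>> step_arm(linear=[[0,0,0],[0,0,0],[0,0,0],[0,0,0],[0,0,0]], turn=[[0,0,0],[0,0,0],[0,0,0],[0,0,0],[0,0,0]], fingers=[-0.2,-0.2,-0.2,-0.2,-0.2])

```text
time_s: 44.4
position: [0.6316, -0.1813, 0.021]
eef_rot: [-98.5, 89.9, 82.5]
force: [-0.8, 0.1, 2.8]
grip_width: 0.0495
```

>>> step_arm(linear=[[-10,0,0],[-30,0,0],[-60,0,0],[-95,0,0],[-130,0,0],[-150,0,0],[-150,0,0]], turn=[[0,0,0],[0,0,0],[0,0,0],[0,0,0],[0,0,0],[0,0,0],[0,0,0]], fingers=[-0.2,-0.2,-0.2,-0.2,-0.2,-0.2,-0.2])

```text
time_s: 45.1
position: [0.6331, -0.1821, 0.1749]
eef_rot: [-177.4, 89.7, 3.6]
force: [0.1, 0.0, -0.4]
grip_width: 0.0494
```

Run:
```python
from h import *
s=arm.get_state();print(s["time_s"],s["position"],s["grip_width"]);print(goal(slot(.031,.17),down(CY-90)))
t=camera("top")[:,:,::-1];cv2.imwrite("pics/t20.png",cv2.resize(t[160:310,130:400],None,fx=2.9,fy=2.9,interpolation=cv2.INTER_CUBIC))
```

```text
45.1 [ 0.6331 -0.1821  0.1749] 0.0494410814041451
(array([   4.7, -353.4,   48.8]), array([ 0.0011, -0.0052,  0.0002]))
```

View pics/t20.png

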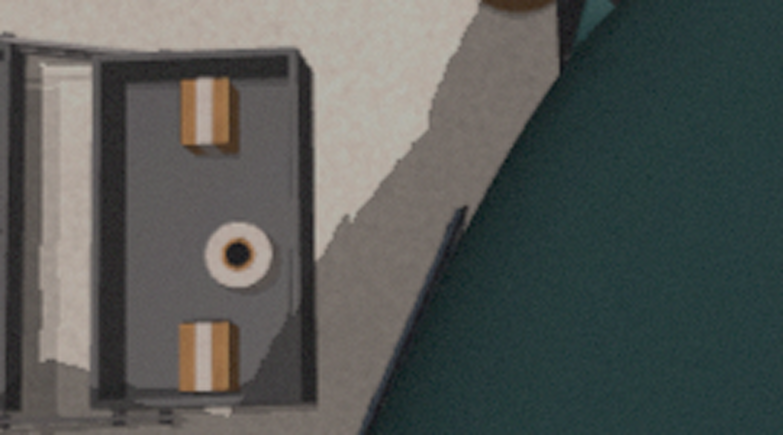

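Run:
```python
from h import *
for q in [(211.7,247.6),(130+205/2.9,160+111/2.9),(130+205/2.9,160+357/2.9)]:
    w=onz("top",q,.047);print(w,w-CC)
for x in(.035,): print(goal(slot(x,.17,.004),down(CY-90)))
```

```text
[0.5303 0.1438 0.047 ] [-0.0172 -0.0262  0.047 ]
[0.6398 0.1694 0.047 ] [ 0.0923 -0.0006  0.047 ]
[0.4539 0.1665 0.047 ] [-0.0936 -0.0035  0.047 ]
(array([   2.9, -357.1,   43.8]), array([ 0.001 , -0.0028,  0.0011]))
```

Run:
```python
from h import *
print(goal(slot(.036,.17,.010),down(CY-90)))
```

```text
(array([   2.9, -363.1,   42.8]), array([ 0.001 , -0.0028,  0.0011]))
```

>>> step_arm(linear=[[0,-20,2],[0,-55,6],[0,-95,11],[1,-140,16],[2,-185,22],[2,-230,27],[3,-275,32],[3,-315,37],[3,-345,41],[3,-360,43],[3,-363,43],[3,-363,43]], turn=[[0,0,0],[0,-0.002,0],[0,-0.003,0],[0,-0.003,0],[0,-0.003,0],[0,-0.003,0],[0,-0.003,0],[0,-0.003,0],[0,-0.003,0],[0,-0.003,0],[0,-0.003,0],[0,-0.003,0]], fingers=[-0.2,-0.2,-0.2,-0.2,-0.2,-0.2,-0.2,-0.2,-0.2,-0.2,-0.2,-0.2])

```text
time_s: 46.35
position: [0.5826, 0.1804, 0.1693]
eef_rot: [-30.7, 89.9, 150.3]
force: [0.4, -0.0, -1.5]
grip_width: 0.0493
```

Run:
```python
from h import *
s=arm.get_state();print(s["time_s"],s["position"],s["grip_width"]);print(goal(slot(.036,.030,.010),down(CY-90)))
cv2.imwrite("pics/s21.png",camera("scene")[160:340,340:580,::-1].repeat(3,0).repeat(3,1))
```

```text
46.35 [0.5826 0.1804 0.1693] 0.0492682398050572
(array([139.3,  -0.1,  -0.9]), array([0.0016, 0.0012, 0.0007]))
```

View pics/s21.png

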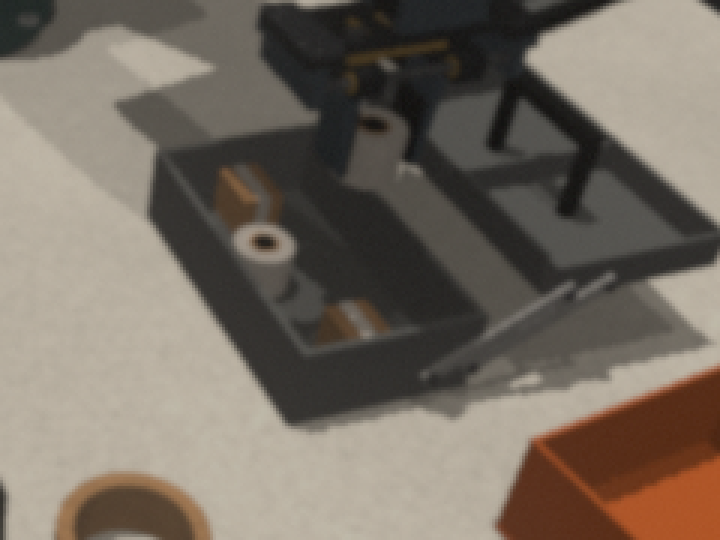

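>>> step_arm(linear=[[15,0,-1],[35,0,-1],[57,0,-1],[78,0,-1],[96,0,-1],[112,0,-1],[125,0,-1],[135,0,-1],[139,0,-1],[139,0,-1]], turn=[[0,0,0],[0,0,0],[0,0,0],[0,0,0],[0,0,0],[0,0,0],[0,0,0],[0,0,0],[0,0,0],[0,0,0]], fingers=[-0.2,-0.2,-0.2,-0.2,-0.2,-0.2,-0.2,-0.2,-0.2,-0.2])

```text
time_s: 47.4
position: [0.5837, 0.1799, 0.0301]
eef_rot: [-26.6, 89.9, 154.4]
force: [-0.0, 0.5, -0.3]
grip_width: 0.0495
```

>>> step_arm(linear=[[0,0,0],[0,0,0],[0,0,0],[0,0,0],[-20,0,0],[-50,0,0],[-85,0,0],[-125,0,0],[-165,0,0],[-205,0,0],[-240,0,0]], turn=[[0,0,0],[0,0,0],[0,0,0],[0,0,0],[0,0,0],[0,0,0],[0,0,0],[0,0,0],[0,0,0],[0,0,0],[0,0,0]], fingers=[0.36,0.36,0.36,0.36,0.36,0.36,0.36,0.36,0.36,0.36,0.36])

```text
time_s: 48.5
position: [0.584, 0.1797, 0.2726]
eef_rot: [-91.0, 89.9, 89.9]
force: [0.2, -0.3, -0.6]
grip_width: 0.0621
```

Run:
```python
from h import *
s=arm.get_state();print(s["time_s"],s["position"],s["grip_width"],s["force"]);print(goal([.5434,.3700,.25],down(CY-90)))
cv2.imwrite("pics/s22.png",camera("scene")[160:340,340:580,::-1].repeat(3,0).repeat(3,1))
```

```text
48.5 [0.584  0.1797 0.2726] 0.06209762310013842 [ 0.154  -0.2826 -0.5573]
(array([  22.7, -190.9,   37.5]), array([ 0.0007, -0.    ,  0.001 ]))
```

View pics/s22.png

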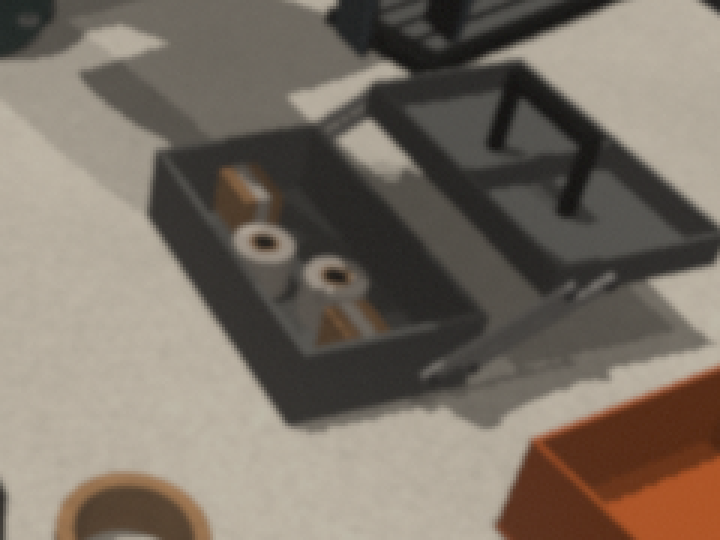

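>>> step_arm(linear=[[0,-20,4],[3,-50,10],[6,-85,17],[10,-120,24],[14,-152,30],[19,-177,35],[22,-189,37],[23,-191,37],[23,-191,37]], turn=[[0,0,0],[0,0,0],[0,0,0],[0,0,0],[0,0,0],[0,0,0],[0,0,0],[0,0,0],[0,0,0]], fingers=[0.1,0.1,0.1,0.1,0.1,0.1,0.1,0.1,0.1])

```text
time_s: 49.45
position: [0.5464, 0.3702, 0.2554]
eef_rot: [-160.0, 89.6, 20.9]
force: [-0.2, 0.0, 0.2]
grip_width: 0.0501
```

Run:
```python
from h import *
s=arm.get_state();print(s["time_s"],s["position"],s["grip_width"],s["force"]);print(goal([.5434,.3703,.1425],down(CY-90)))
```

```text
49.45 [0.5464 0.3702 0.2554] 0.05013639621658546 [-0.1743  0.0293  0.175 ]
(array([112.8,   0.1,   3.7]), array([ 0.0009, -0.0062,  0.0022]))
```

>>> step_arm(linear=[[20,0,3],[40,0,3],[60,0,3],[77,0,3],[92,0,3],[103,0,3],[110,0,3],[113,0,3],[113,0,3]], turn=[[0,-0.006,0],[0,-0.006,0],[0,-0.006,0],[0,-0.006,0],[0,-0.006,0],[0,-0.006,0],[0,-0.006,0],[0,-0.006,0],[0,-0.006,0]], fingers=[0.1,0.1,0.1,0.1,0.1,0.1,0.1,0.1,0.1])

```text
time_s: 50.35
position: [0.5442, 0.3705, 0.1423]
eef_rot: [-93.9, 89.9, 87.1]
force: [-0.4, -0.0, -0.6]
grip_width: 0.0501
```

>>> step_arm(linear=[[0,0,0],[0,0,0],[0,0,0],[0,0,0],[0,0,0],[0,0,0]], turn=[[0,0,0],[0,0,0],[0,0,0],[0,0,0],[0,0,0],[0,0,0]], fingers=[-0.9,-0.9,-0.9,-0.9,-0.9,-0.9], force=15)

```text
time_s: 50.95
position: [0.5442, 0.3702, 0.1424]
eef_rot: [-93.0, 89.9, 88.0]
force: [1.0, -3.7, 3.4]
grip_width: 0.0141
```

>>> step_arm(linear=[[0,0,0],[0,0,0]], turn=[[0,0,0],[0,0,0]], fingers=[-0.9,-0.9])

```text
time_s: 51.15
position: [0.5443, 0.3702, 0.1424]
eef_rot: [-95.2, 89.9, 85.8]
force: [-1.0, -2.2, 2.3]
grip_width: 0.0137
```

Run:
```python
from h import *
s,M=Rt();print(s["time_s"],s["position"],s["grip_width"],s["force"])
Y=np.radians(.9);y=np.array([-np.sin(Y),np.cos(Y),0])
f=lambda q:.1155*(np.cos(.5236)-np.cos(.5236+q))*y+np.array([0,0,.1155*(np.sin(.5236+q)-.5)])
for q in np.linspace(2.0944,0,25)[1:]: print((M.T@(f(q)-f(2.0944))*1000).round(1).tolist(),end=" ")
```

```text
51.15 [0.5443 0.3702 0.1424] 0.013748438342962235 [-0.9591 -2.2214  2.2826]
[-8.5, 5.4, 0.0] [-16.5, 11.5, 0.0] [-24.0, 18.3, 0.0] [-30.8, 25.7, 0.0] [-36.9, 33.7, 0.0] [-42.3, 42.2, 0.0] [-47.0, 51.1, 0.1] [-50.9, 60.4, 0.1] [-53.9, 70.0, 0.1] [-56.1, 79.9, 0.1] [-57.5, 89.9, 0.1] [-57.9, 99.9, 0.1] [-57.5, 110.0, 0.1] [-56.2, 120.0, 0.1] [-54.0, 129.8, 0.1] [-51.0, 139.4, 0.2] [-47.2, 148.8, 0.2] [-42.5, 157.7, 0.2] [-37.1, 166.2, 0.2] [-31.0, 174.2, 0.2] [-24.2, 181.7, 0.2] [-16.8, 188.5, 0.2] [-8.8, 194.6, 0.2] [-0.3, 200.1, 0.2]
```

>>> step_arm(linear=[[-8.5,5.4,0],[-16.5,11.5,0],[-24,18.3,0],[-30.8,25.7,0],[-36.9,33.7,0],[-42.3,42.2,0],[-47,51.1,0],[-50.9,60.4,0],[-53.9,70,0],[-56.1,79.9,0],[-57.5,89.9,0],[-57.9,99.9,0]], turn=[[0,0,0],[0,0,0],[0,0,0],[0,0,0],[0,0,0],[0,0,0],[0,0,0],[0,0,0],[0,0,0],[0,0,0],[0,0,0],[0,0,0]], fingers=[-0.9,-0.9,-0.9,-0.9,-0.9,-0.9,-0.9,-0.9,-0.9,-0.9,-0.9,-0.9])

```text
time_s: 52.35
position: [0.546, 0.2693, 0.2003]
eef_rot: [-97.7, 89.9, 83.2]
force: [3.1, 2.3, -6.8]
grip_width: 0.0137
```

Run:
```python
from h import *
s,M=Rt();print(s["time_s"],s["position"],s["grip_width"],s["force"])
p0=np.array([.5443,.3702,.1424]);Y=np.radians(.9);y=np.array([-np.sin(Y),np.cos(Y),0])
f=lambda q:.1155*(np.cos(.5236)-np.cos(.5236+q))*y+np.array([0,0,.1155*(np.sin(.5236+q)-.5)])
for q in np.linspace(2.0944,0,25)[12:]: print((M.T@(p0-s["position"]+f(q)-f(2.0944))*1000).round(1).tolist(),end=" ")
```

```text
52.35 [0.546  0.2693 0.2003] 0.013728162785752299 [ 3.1446  2.2949 -6.8218]
[0.1, -0.8, 0.1] [0.5, 9.2, 0.1] [1.8, 19.2, 0.1] [4.0, 29.1, 0.1] [7.0, 38.7, 0.1] [10.8, 48.0, 0.1] [15.5, 56.9, 0.1] [20.9, 65.4, 0.2] [27.0, 73.4, 0.2] [33.8, 80.9, 0.2] [41.2, 87.7, 0.2] [49.2, 93.9, 0.2] [57.7, 99.3, 0.2]
```

>>> step_arm(linear=[[0.5,9.2,0],[1.8,19.2,0],[4,29.1,0],[7,38.7,0],[10.8,48,0],[15.5,56.9,0],[20.9,65.4,0],[27,73.4,0],[33.8,80.9,0],[41.2,87.7,0],[49.2,93.9,0],[57.5,99.2,0]], turn=[[0,0,0],[0,0,0],[0,0,0],[0,0,0],[0,0,0],[0,0,0],[0,0,0],[0,0,0],[0,0,0],[0,0,0],[0,0,0],[0,0,0]], fingers=[-0.9,-0.9,-0.9,-0.9,-0.9,-0.9,-0.9,-0.9,-0.9,-0.9,-0.9,-0.9])

```text
time_s: 53.55
position: [0.5478, 0.1698, 0.142]
eef_rot: [-105.3, 89.9, 75.7]
force: [1.1, 11.3, 16.1]
grip_width: 0.014
```

>>> step_arm(linear=[[0,0,0],[0,0,0],[0,0,0],[0,0,0],[0,0,0]], turn=[[0,0,0],[0,0,0],[0,0,0],[0,0,0],[0,0,0]], fingers=[-0.4,-0.1,0.1,0.1,0.1])

```text
time_s: 54.05
position: [0.5478, 0.1699, 0.1421]
eef_rot: [-109.5, 89.9, 71.5]
force: [0.2, 0.1, 0.8]
grip_width: 0.049
```

>>> step_arm(linear=[[-20,0,0],[-45,0,0],[-75,0,0],[-110,0,0],[-150,0,0],[-190,0,0],[-190,0,0]], turn=[[0,0,0],[0,0,0],[0,0,0],[0,0,0],[0,0,0],[0,0,0],[0,0,0]], fingers=[0.1,0.1,0.1,0.1,0.1,0.1,0.1])

```text
time_s: 54.75
position: [0.5498, 0.1702, 0.338]
eef_rot: [-156.7, 89.5, 24.3]
force: [0.5, -0.2, 0.3]
grip_width: 0.0504
```

Run:
```python
from h import *
s,M=Rt();print(s["time_s"],s["position"],s["grip_width"],s["force"])
cv2.imwrite("pics/s23.png",camera("scene")[:,:,::-1]);cv2.imwrite("pics/t23.png",camera("top")[:,:,::-1])
```

```text
54.75 [0.5498 0.1702 0.338 ] 0.05035157076335222 [ 0.4776 -0.1769  0.2705]
```

View pics/s23.png

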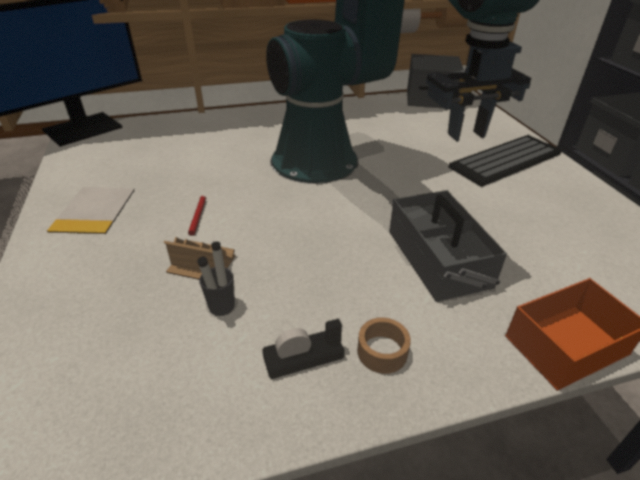

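View pics/t23.png

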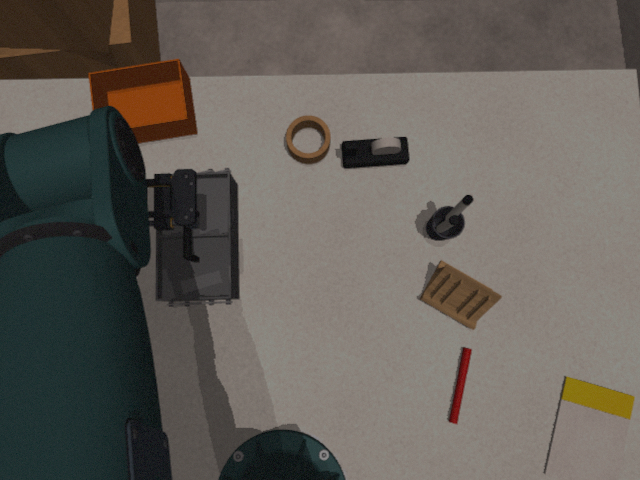

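Run:
```python
from h import *
a=cv2.imread("pics/scene0.png");b=cv2.imread("pics/s23.png")
f=lambda i:cv2.resize(i[180:310,370:520],None,fx=2.6,fy=2.6,interpolation=cv2.INTER_CUBIC)
ca=cv2.Canny(cv2.GaussianBlur(f(a),(5,5),0),20,60);cb=cv2.Canny(cv2.GaussianBlur(f(b),(5,5),0),20,60)
o=np.dstack([ca,ca*0,cb])
t=cv2.imread("pics/t23.png")
o=np.hstack([o,np.zeros((338,10,3),np.uint8),cv2.resize(t[180:250,410:490],(386,338),interpolation=cv2.INTER_CUBIC)])
cv2.imwrite("pics/cmp.png",o)
c=cv2.resize(b[230:320,170:260],None,fx=6,fy=6,interpolation=cv2.INTER_CUBIC);cv2.imwrite("pics/cup.png",c)
```

```text
(no output)
```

View pics/cmp.png

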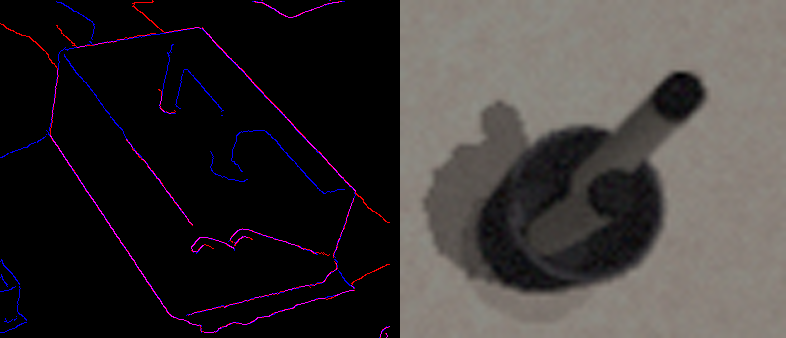

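View pics/cup.png

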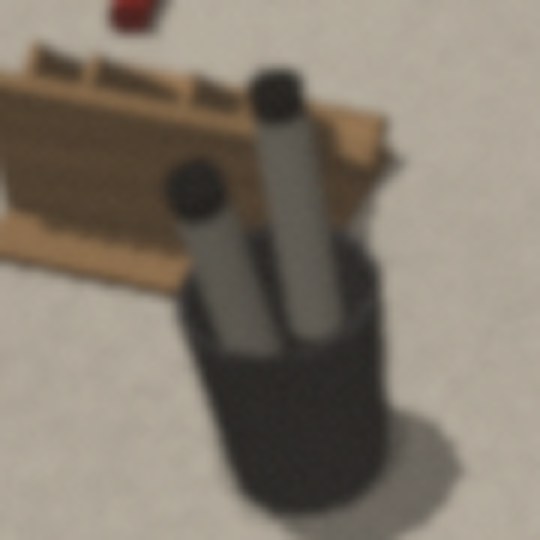

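Run:
```python
from h import *
cup=np.array([.5715,-.3595,0])
for s,t in(((202.7,261.7),(468,200.1)),((216.3,246.2),(453.9,219.8))):
    p,e=tri(s,t);print(p,e,"rel",p-cup)
s=arm.get_state();print(s["time_s"],np.abs(s["dq"]).max())
```

```text
[ 0.6018 -0.3784  0.1579] 0.0017905404125769953 rel [ 0.0303 -0.0189  0.1579]
[ 0.5632 -0.3492  0.1584] 0.0009021661420297019 rel [-0.0083  0.0103  0.1584]
54.85 1.7718394455274427
```

>>> step_arm(linear=[[0,0,0],[0,0,0],[0,0,0],[0,0,0],[0,0,0]], turn=[[0,0,0],[0,0,0],[0,0,0],[0,0,0],[0,0,0]], fingers=[0.1,0.1,0.1,0.1,0.1])

```text
time_s: 55.35
position: [0.5478, 0.1696, 0.3325]
eef_rot: [-129.7, 89.8, 51.3]
force: [0.5, -0.2, 0.1]
grip_width: 0.0502
```

```bash
python3 -c "
from cell import arm
print(arm.job_done())"
```

```text
the job is handed in; nothing more can be done
None
```

I finished the restock and handed the job in at about 55 s of the 210 s allowed; `job_done` gave no verdict.

- **Markers:** I stood both markers in the pen cup and left the red look-alike where it was. In the last two-view check their top ends were about 158 mm up, where I expected about 160–165 mm. One leans outward against the rim and the other is nearly upright. By my estimate their middles are about 80 mm up and within about 21 mm of the cup's axis.
- **Tray and compartment:** I opened the tray to its open stop, put both staple packs and both label rolls in the compartment, and brought the tray back down closed. In the last scene picture the tray's rim edges lie on the same pixels as at the start, so I take it as fully closed. I could not read the joint angle directly.
- **Knocked roll:** After I placed one roll, it was knocked about 3 cm aside inside the compartment. I measured its new position and moved the last roll's slot to clear it.
- **Force:** When the jaws first closed on the tray handle, the wrist force read 30.6 N because they were about 2–3 mm off centre. I re-centred before lifting, and later readings at the handle stayed below about 20 N.
- **Left alone:** I did not touch the tape roll or the tape dispenser, and both look unmoved in the final pictures. I did not measure their positions. The gripper was clear of everything at hand-in.

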